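# Lay out a house-clearance lot on a shelf board

## Task

Lay out the lot on the metal shelf board: pack the two door wedges in the green tray side by side, head to tail, with their sloping sides facing each other so that together they make a rectangle, and stand the blue-lidded canister in the middle of the round cork mat with the amber jar on top of its lid, in the middle. Stand the steel tumbler upright on the bare board midway between the tray and the mat. Leave the white bowl and the green glass jar where they are, and let go of everything.

Things in the scene. Friction and masses are not known exactly. Their poses are not given: they have to be found in the camera images.
- wood_wedge: brown wood door wedge, 70 g, lying on its side: from above a taper 64 long (x), 34 wide at the thick end (x=+32), 12 at the thin end (x=-32); 42 high. One long side is flat, square to both ends (y=0); the other slopes (y=34 thick end, y=12 thin end). Ends parallel: grip it end to end. Origin: bottom, middle of the flat long side; +x to the thick end, +y to the sloping side, z up. Loose
- red_wedge: red plastic door wedge, 70 g, lying on its side: from above a taper 64 long (x), 34 wide at the thick end (x=+32), 12 at the thin end (x=-32); 42 high. One long side is flat, square to both ends (y=0); the other slopes (y=34 thick end, y=12 thin end). Ends parallel: grip it end to end. Origin: bottom, middle of the flat long side; +x to the thick end, +y to the sloping side, z up. Loose
- canister: round storage canister, white with a flat blue lid: body 58 in diameter, lid 60 in diameter (the top 10), 76 high in all, about 180 g. Origin: centre of its underside, z up. It stands upright on the bench at the start
- jar: small amber glass spice jar with a flat black lid: body 40 in diameter, lid 42 in diameter (the top 12), 52 high in all, about 90 g. Origin: centre of its underside, z up. It stands upright on the bench at the start
- tumbler: open stainless steel drinking tumbler, 56 in diameter at its foot widening to 62 at its rim, 85 high, wall 3, about 120 g. Origin: centre of its underside, z up. It stands upright, mouth up, on the bench at the start
- board: flat metal shelf board fixed on the bench, 120 (x) by 400 (y), 8 thick, an orange stripe along each long edge. It carries the tray near one end and the cork mat near the other, each 140 from its middle along y (which is at which end changes). Origin: centre of its underside, midway between tray and mat; z up, its top at z = 8
- tray: shallow green tray, fixed on the board: inside 80 long (body x) by 62 wide (body y), outside 88 by 70; floor 3 thick; walls 4 thick with their top 10 above the tray's underside. Origin: centre of its underside, z up
- mat: round cork mat, fixed on the board, 90 in diameter, 5 thick. Origin: centre of its underside, z up
- bowl: white bowl, 120 in diameter, 55 high, a bystander at one side of the work. Origin: centre of its underside
- green_jar: green glass storage jar with a metal lid, 64 in diameter, 140 high, a bystander at the other side of the work. Origin: centre of its underside
There are look-alikes about, which are no part of the job. Several things look just like the tumbler: the one meant starts farthest to the robot's left.

How it is judged (in metres and radians):
At the end, for the whole second after the job is handed in: Wedges flat on the tray floor, slopes facing: each origin 40-62 mm along the other's y, within 15 mm in x, 0.25 rad parallel. Upright: canister within 15 mm of mat centre, jar on its lid within 12 mm, tumbler on board within 15 mm of its middle. All at rest; bystanders within 30 mm (z of wood_wedge in the frame of tray between 0 and 0.007 m and x of wood_wedge in the frame of tray between -0.02 and 0.02 m and y of wood_wedge in the frame of tray between -0.036 and 0.036 m and angle between each of wood_wedge, red_wedge, canister, jar, tumbler's own z axis and vertical below 0.08 rad and z of red_wedge in the frame of tray between 0 and 0.007 m and x of red_wedge in the frame of tray between -0.02 and 0.02 m and y of red_wedge in the frame of tray between -0.036 and 0.036 m and y of wood_wedge in the frame of red_wedge between 0.04 and 0.062 m and x of wood_wedge in the frame of red_wedge between -0.015 and 0.015 m and y of red_wedge in the frame of wood_wedge between 0.04 and 0.062 m and x of red_wedge in the frame of wood_wedge between -0.015 and 0.015 m and angle between the x axis of wood_wedge and the x axis of red_wedge, either way round below 0.25 rad and horizontal distance between canister and mat below 0.015 m and z of canister in the frame of mat between 0.002 and 0.009 m and horizontal distance between jar and canister below 0.012 m and z of jar in the frame of canister between 0.072 and 0.081 m and horizontal distance between tumbler and board below 0.015 m and z of tumbler in the frame of board between 0.005 and 0.012 m and linear speed of each of wood_wedge, red_wedge, canister, jar, tumbler below 0.02 m/s and angular speed of each of wood_wedge, red_wedge, canister, jar, tumbler below 0.2 rad/s and distance of each of bowl, green_jar from where it was at the start of the episode below 0.03 m and angle between each of bowl, green_jar's own z axis and vertical below 0.15 rad); the robot touches nothing.
It fails at once if a bystander (bowl or green jar) is pushed more than 30 mm (distance of any of bowl, green_jar from where it was at the start of the episode above 0.03 m).
It also fails if it takes over 106 s, if anything falls off the work surface, if the arm or the gripper's body presses on something with over 40 N, if the wrist force passes 120 N, or if a joint passes its speed limit or range.

## Robot

A 6-joint arm with a two-finger parallel gripper is mounted at the origin on the work surface. World frame = base frame: x ahead of the robot, y to its left, z up, the work surface at z = 0. Lengths are in mm, angles in rad, forces in N, time in s.
With the tool pointing down it reaches from about 250 to 800 mm from the base axis. Payload 3.9 kg.
Tool frame: the origin (TCP) lies at the very end of the fingers, on their centre line; the grasp point (between the pads) lies 19 mm behind it; x points along the fingers, y is the direction in which the jaws open and shut, and the axes are right-handed (so a half turn about x gives the same grasp; the last joint's range is limited). The gripper opens to 85 mm and grips with 20 to 120 N. Pads are 22 mm wide; open, the fingers measure 114 mm over their backs; the gripper's body (76 mm by 85 mm) begins 54 mm behind the grasp point. The pads swing forward as they close: fully open they stand 13 mm farther back than shut.
Start: joints at [1.223, 0.26, -0.138, 1.173, 0, 1.571], TCP at [178.931, 493.557, 231.304] pointing down, gripper open.
Joint ranges: [-2.78, 2.78], [-0.83, 1.72], [-1.28, 1.37], [-1.9, 2.12], [-1.57, 1.48], [-3.14, 3.14]. Speed limits (rad/s): [2.57, 2.57, 3.14, 3.14, 3.14, 3.14].

## Interface

Orientations are given as a unit quaternion [w, x, y, z].
In Python, from rig import observe, get_image, camera_model, order gives the robot as it stands.
- The arm moves only by the tool send_rows, never from a script. Its argument "rows" is a list of rows, each a list of 7 numbers: the shift along the world's x, y, z in m, then the turn, a rotation vector about the world's x, y, z in degrees, then the gripper's target within -1 to 1 (fully open at 1, half-way at 0, shut at -1). In form: [[x, y, z, rx, ry, rz, claw], ...]. A call has exactly 8 rows; each row shifts and turns the commanded pose from where the row before left it; what a row does not reach is not made up. A row lasts 1/10 s, in which the tool goes at most 50 mm and 8.59 degrees, less where a joint would pass 70% of its speed; a pose out of reach is approached as far as the arm can. A call with a gripper value outside its range is refused whole. The fingers move at their own pace and stop on an object; "force" is the grip in N (left out, the last holds). Time passes only in rows, so rows that do not move let the fingers close, or fill a call up. It gives the time, the measured TCP pose, the force and the opening at its end, in the units of the state.
- observe(): the state, without advancing time (a new reading comes with each control period).
- get_image(name): name is "scene" or "top"; returns the picture (480x640x3 uint8, blue, green, red); there is no depth.
- camera_model(name): a dict with "intrinsics" (3x3 intrinsics, pixels), "k1" (the pictures are not rectified: a ray, as slopes to the right and down, at radius r is drawn at 1 + k1 r^2 times it, then the intrinsics apply), "xyz" and "attitude" of the camera in the world. Camera axes: x right, y down, z forward; pixel columns grow to the right and rows downward; lengths in mm; the calibration is good to about 2 mm. A picture is of the moment at which its call begins. camera_model takes no time and is no camera call.
- order.hand_in(): hands the job in, once; it reports no verdict.
The state is a dict: "t": time; "q": joint angles; "qd": joint speeds; "tau": joint torques, N m; "position": TCP position; "tool_rot": TCP orientation; "wrist_force": force on the tool from outside, world axes, zero at the start; "wrist_torque": the same for the moment, N m; "grip_width": finger opening in mm.
Only numpy, scipy, OpenCV 4.12 (cv2) and the standard library are available. Lean on these libraries where they do the work, as an engineer would, in place of code of your own. Each camera call takes 0.05 s, during which the arm holds its last target.

## Working session

There is one attempt and no reset: what is moved stays moved. The work goes in short steps, Python scripts to look and compute and a tool call to move; the robot and the scene stay as the last step left them, time stands still between calls to the robot, and variables do not carry over. Pictures are saved under pics/ and viewed, and the job is handed in when it is done.

Besides the shell and the picture viewer there is one more tool, called after "Call:" as name([rows], argument=value, ...), one row to a line, values as JSON. send_rows: Moves the arm, as the interface text tells. Its arguments: {"type":"object","properties":{"rows":{"type":"array"},"force":{"type":"number"}},"required":["rows"]}

```bash
ls; mkdir -p pics
python3 - <<'E'
from rig import *
import cv2
print(observe())
for n in ("scene","top"):
    cv2.imwrite(f"pics/{n}0.png",get_image(n)); print(n,camera_model(n))
E
```

```text
pics
{'t': 0.0, 'q': array([ 1.22301982e+00,  2.60661012e-01, -1.39370808e-01,  1.17269664e+00,
        3.19767814e-05,  1.57084559e+00]), 'qd': array([-1.77780014e-03, -5.09805511e-04,  1.35579655e-04, -8.08795095e-04,
       -6.37795687e-05,  4.66082019e-04]), 'tau': array([ 9.86711857e-04, -4.05673063e+01,  2.53924853e+01,  1.85401936e-02,
        1.06141551e-04,  1.44018821e-05]), 'position': array([178.68295158, 492.93390324, 230.47630593]), 'tool_rot': array([ 0.69631061,  0.1216851 ,  0.69656922, -0.12302682]), 'wrist_force': array([ 0.20843204,  0.11756637, -0.5457194 ]), 'wrist_torque': array([-0.02235022, -0.02877367,  0.02571963]), 'grip_width': 85.34199785407733}
scene {'intrinsics': array([[582.04367714,   0.        , 326.80039883],
       [  0.        , 582.04367714, 237.00309423],
       [  0.        ,   0.        ,   1.        ]]), 'k1': -0.1362344501129579, 'xyz': array([1367.97485671,  231.28716092,  846.16307714]), 'attitude': array([-0.23502871,  0.56210053,  0.72669225, -0.31736867])}
top {'intrinsics': array([[622.66458637,   0.        , 310.91423662],
       [  0.        , 622.66458637, 242.33468405],
       [  0.        ,   0.        ,   1.        ]]), 'k1': -0.15732314925730745, 'xyz': array([ 398.21165533,  -15.23500728, 1259.74499329]), 'attitude': array([-0.04545572,  0.71188208, -0.69929273,  0.04633954])}
```

View pics/top0.png

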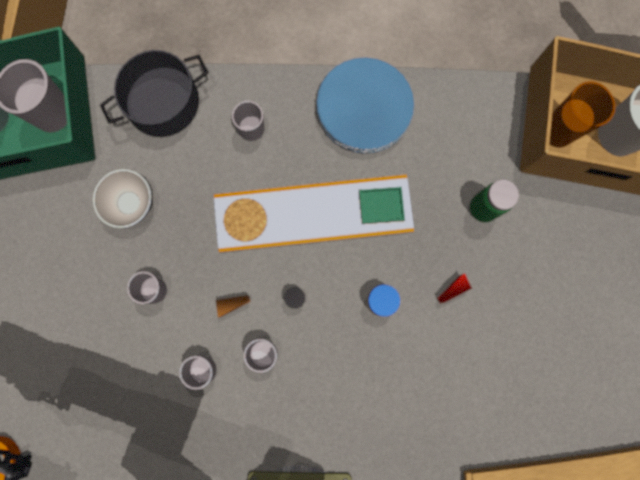

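View pics/scene0.png

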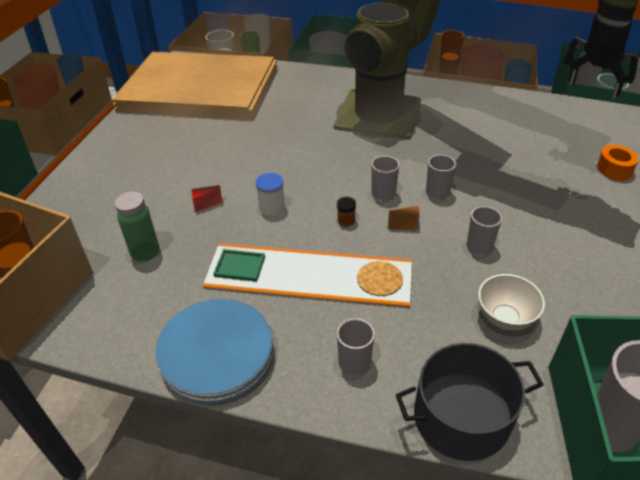

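The top picture shows the board in the middle, with the mat at about (245,220) and the tray at (382,206). The tumbler candidates are at (144,288), (197,372), (260,356) and (248,119), and the leftmost is (144,288). I'll enlarge each one.

```bash
cat > h.py <<'E'
import numpy as np, cv2
from scipy.spatial.transform import Rotation as R
from rig import *
def pix2w(n,uv,z):
    c=camera_model(n);K=c["intrinsics"];k=c["k1"]
    uv=np.atleast_2d(np.array(uv,float))
    p=cv2.undistortPoints(uv.reshape(-1,1,2),K,np.array([k,0,0,0,0.])).reshape(-1,2)
    w,x,y,zz=c["attitude"];Rm=R.from_quat([x,y,zz,w]).as_matrix()
    d=np.c_[p,np.ones(len(p))]@Rm.T
    o=c["xyz"];s=(np.atleast_1d(z)-o[2])/d[:,2]
    return o+d*s[:,None]
def w2pix(n,P):
    c=camera_model(n);w,x,y,zz=c["attitude"];Rm=R.from_quat([x,y,zz,w]).as_matrix()
    q=(np.atleast_2d(P)-c["xyz"])@Rm
    return cv2.projectPoints(q.reshape(-1,1,3),np.zeros(3),np.zeros(3),c["intrinsics"],np.array([c["k1"],0,0,0,0.]))[0].reshape(-1,2)
def crop(img,u0,v0,w,h,s,name):
    a=cv2.resize(img[v0:v0+h,u0:u0+w],None,fx=s,fy=s,interpolation=cv2.INTER_CUBIC)
    for i in range(0,w,10):
        cv2.putText(a,str(u0+i),(i*s,8),0,.3,(0,0,255),1); a[::4,i*s]=(0,0,255)
    for i in range(0,h,10):
        cv2.putText(a,str(v0+i),(0,i*s+4),0,.3,(0,0,255),1); a[i*s,::4]=(0,0,255)
    cv2.imwrite(name,a)
E
python3 - <<'E'
from h import *
print(camera_model("top")["attitude"])
im=cv2.imread("pics/top0.png")
crop(im,205,170,215,90,3,"pics/c1.png") 
crop(im,205,270,110,50,7,"pics/c2.png")
crop(im,360,260,120,60,6,"pics/c3.png")
crop(im,115,260,60,60,9,"pics/c4.png")
E
```

```text
[-0.04545572  0.71188208 -0.69929273  0.04633954]
```

View pics/c1.png

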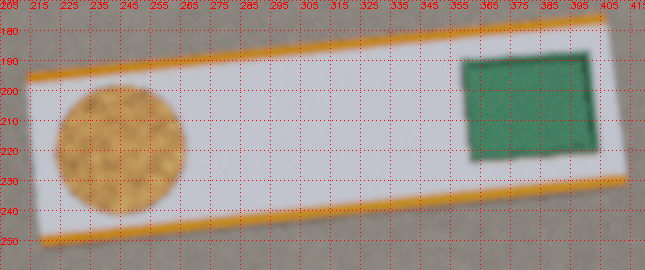

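View pics/c2.png

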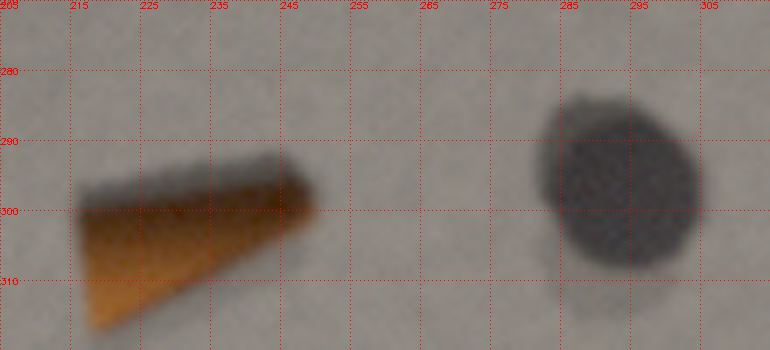

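View pics/c3.png

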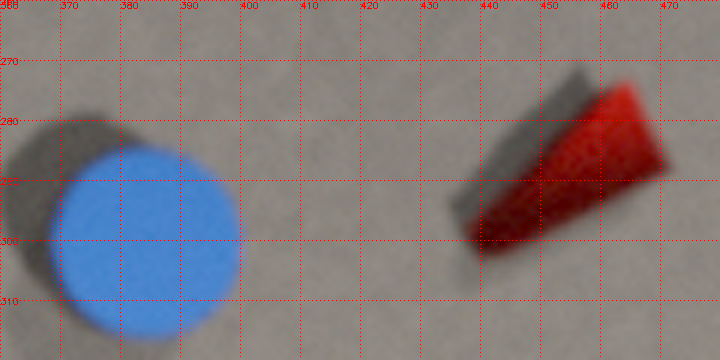

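View pics/c4.png

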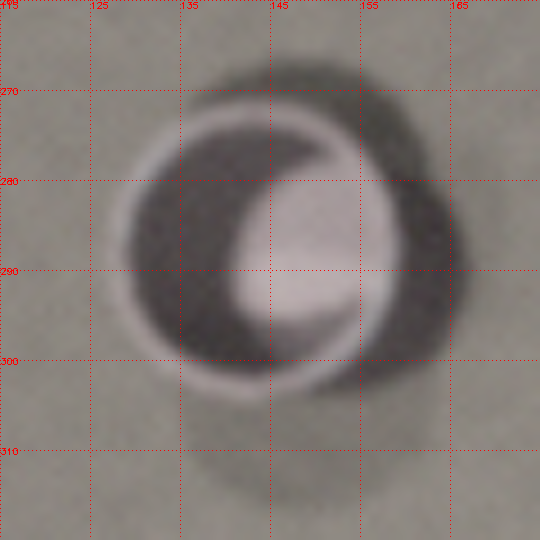

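Wood wedge: thick end at left, (216,300) to (218,317), flat side facing up. Red wedge: thick end at upper right, (463,274) to (470,288). The lid centre is about (384,300), the jar lid (295,298) and the tumbler rim (143.5,287). Next I fit the models.

```bash
cat > fit.py <<'E'
from h import *
from scipy.optimize import minimize
POLY=np.array([[32,0],[32,34],[-32,12],[-32,0]],float)
def hull(n,x,y,th,z0=0):
    c,s=np.cos(th),np.sin(th)
    P=POLY@np.array([[c,s],[-s,c]])+[x,y]
    P=np.vstack([np.c_[P,np.full(4,z0)],np.c_[P,np.full(4,z0+42)]])
    return cv2.convexHull(w2pix(n,P).astype(np.float32)).reshape(-1,2)
def wedge(n,mask,z0=0,th0s=np.arange(0,6.28,.4)):
    ys,xs=np.nonzero(mask); u0,v0=xs.min()-12,ys.min()-12;S=6
    m=cv2.resize(mask[v0:ys.max()+13,u0:xs.max()+13].astype(np.float32),None,fx=S,fy=S,interpolation=cv2.INTER_LINEAR)>.5
    c=pix2w(n,[[xs.mean(),ys.mean()]],z0+25)[0]
    def cost(p):
        a=np.zeros(m.shape,np.uint8)
        h=(hull(n,*p,z0)-[u0,v0]+.5)*S-.5
        cv2.fillConvexPoly(a,np.round(h*16).astype(np.int32),1,shift=4)
        return 1-(a&m).sum()/max(1,(a|m).sum())
    best=None
    for th in th0s:
        o=np.array([-np.sin(th),np.cos(th)])*12
        sim=np.array([[0,0,0],[10,0,0],[0,10,0],[0,0,.2]])+[c[0]-o[0],c[1]-o[1],th]
        r=minimize(cost,sim[0],method="Nelder-Mead",options=dict(initial_simplex=sim,maxiter=250))
        if best is None or r.fun<best.fun: best=r
    return best.x,1-best.fun
def masks(im):
    hsv=cv2.cvtColor(im,cv2.COLOR_BGR2HSV);H,S,V=[hsv[...,i].astype(int) for i in range(3)]
    return dict(red=((H<6)|(H>172))&(S>150)&(V>40),wood=(H>=6)&(H<20)&(S>120)&(V>35),blue=(H>100)&(H<125)&(S>120),
      cork=(H>=10)&(H<25)&(S>90)&(V>100),green=(H>65)&(H<90)&(S>80)&(V>40),orange=(H>=10)&(H<22)&(S>190)&(V>150))
def box(m,u0,v0,u1,v1):
    a=np.zeros_like(m);a[v0:v1,u0:u1]=m[v0:v1,u0:u1];return a
def cen(m):
    ys,xs=np.nonzero(m);return np.array([xs.mean(),ys.mean()]),m.sum()
E
python3 - <<'E'
from fit import *
im=cv2.imread("pics/top0.png");M=masks(im);s=cv2.imread("pics/scene0.png");MS=masks(s)
np.set_printoptions(precision=1,suppress=True)
for n,m,b,mm in (("wood","wood",(205,280,260,325),MS),("red","red",(425,265,480,312),MS)):
    p,i=wedge("top",box(M[m],*b));print(n,"top",p,p[2]+0,np.round(p[2],3),round(i,3))
for n,b in (("wood",(380,195,425,240)),("red",(185,175,230,215))):
    p,i=wedge("scene",box(MS[n],*b));print(n,"scene",p,np.round(p[2],3),round(i,3))
c,a=cen(box(M["blue"],360,275,410,330));print("can",c,a,pix2w("top",c,76),2*np.sqrt(a/np.pi)*1.9)
cm,a=cen(box(M["cork"],219,195,270,243));cm_=pix2w("top",cm,13)[0];print("mat",cm,a,cm_)
ct,a=cen(box(M["green"],345,180,415,230));ct_=pix2w("top",ct,15)[0];print("tray",ct,a,ct_)
print("d",np.hypot(*(cm_-ct_)[:2]),"mid",(cm_+ct_)/2,"yaw of tray->mat", np.arctan2(*(cm_-ct_)[1::-1]))
cor=pix2w("top",[[214,195],[406.5,176],[414,230],[219,251]],8);print(cor,cor.mean(0),[np.hypot(*(cor[i]-cor[i-1])[:2]) for i in range(4)])
print("tumbler",pix2w("top",[[143.5,287]],85),"jar",pix2w("top",[[295,298]],52))
print("bowl",pix2w("top",[[122,199]],55),"gj",pix2w("top",[[503,195]],140))
print("other tumblers",pix2w("top",[[196,373],[260,356],[248,119]],85))
r=cv2.minAreaRect(np.argwhere(box(M["green"],345,180,415,230))[:,::-1].astype(np.float32));b=cv2.boxPoints(r);w=pix2w("top",b,18);print(w,[np.hypot(*(w[i]-w[i-1])[:2]) for i in range(4)])
crop(s,150,150,300,170,2,"pics/s1.png")
crop(s,320,180,60,55,10,"pics/s2.png")
crop(s,455,195,60,70,8,"pics/s3.png")
E
```

```text
wood top [446.5 138.1   1.7] 1.704488420436302 1.704 0.795Traceback (most recent call last):
  File "<stdin>", line 5, in <module>
  File "fit.py", line 22, in wedge
    r=minimize(cost,sim[0],method="Nelder-Mead",options=dict(initial_simplex=sim,maxiter=250))
    res = _minimize_neldermead(fun, x0, args, callback, bounds=bounds,
                               **options)
    fsim[k] = func(sim[k])
              ~~~~^^^^^^^^
    fx = function(np.copy(x), *(wrapper_args + args))
  File "fit.py", line 15, in cost
    h=(hull(n,*p,z0)-[u0,v0]+.5)*S-.5
       ~~~~^^^^^^^^^
  File "fit.py", line 8, in hull
    return cv2.convexHull(w2pix(n,P).astype(np.float32)).reshape(-1,2)
                          ~~~~~^^^^^
  File "h.py", line 13, in w2pix
    c=camera_model(n);w,x,y,zz=c["attitude"];Rm=R.from_quat([x,y,zz,w]).as_matrix()
ValueError: time passes only in moves, steps and waits
```

```bash
sed -i 's/^from rig import \*/from rig import observe,get_image,order\nimport rig,functools\ncamera_model=functools.lru_cache(None)(rig.camera_model)/' h.py
cat > m1.py <<'E'
from fit import *
im=cv2.imread("pics/top0.png");M=masks(im);s=cv2.imread("pics/scene0.png");MS=masks(s)
np.set_printoptions(precision=1,suppress=True)
for n,b in (("wood",(205,280,260,325)),("red",(425,265,480,312))):
    p,i=wedge("top",box(M[n],*b));print(n,"top",p,np.round(p[2],3),round(i,3))
    k=box(M[n],*b); v=im.copy(); v[k]=(255,255,0)
    h=np.round(hull("top",*p)).astype(int); 
    x0,y0=b[:2]; a=cv2.resize(np.hstack([im[b[1]:b[3],b[0]:b[2]],v[b[1]:b[3],b[0]:b[2]]]),None,fx=7,fy=7,interpolation=cv2.INTER_NEAREST)
    cv2.polylines(a,[np.int32((hull("top",*p)-[x0,y0]+.5)*7)],True,(255,255,255),1)
    cv2.imwrite(f"pics/fit_{n}.png",a)
for n,b in (("wood",(380,195,425,240)),("red",(185,175,230,215))):
    p,i=wedge("scene",box(MS[n],*b));print(n,"scene",p,np.round(p[2],3),round(i,3))
c,a=cen(box(M["blue"],360,275,410,330));print("can",c,a,pix2w("top",c,76),2*np.sqrt(a/np.pi)*1.9)
cm,a=cen(box(M["cork"],219,195,270,243));cm_=pix2w("top",cm,13)[0];print("mat",cm,a,cm_)
ct,a=cen(box(M["green"],345,180,415,230));ct_=pix2w("top",ct,15)[0];print("tray",ct,a,ct_)
print("d",np.hypot(*(cm_-ct_)[:2]),"mid",(cm_+ct_)/2,"yaw of tray->mat", np.round(np.arctan2(*(cm_-ct_)[1::-1]),3))
cor=pix2w("top",[[214,195],[406.5,176],[414,230],[219,251]],8);print(cor,cor.mean(0),[np.hypot(*(cor[i]-cor[i-1])[:2]) for i in range(4)])
print("tumbler",pix2w("top",[[143.5,287]],85),"jar",pix2w("top",[[295,298]],52))
print("bowl",pix2w("top",[[122,199]],55),"gj",pix2w("top",[[503,195]],140))
print("other tumblers",pix2w("top",[[196,373],[260,356],[248,119]],85))
r=cv2.minAreaRect(np.argwhere(box(M["green"],345,180,415,230))[:,::-1].astype(np.float32));b=cv2.boxPoints(r);w=pix2w("top",b,18);print(w,[np.hypot(*(w[i]-w[i-1])[:2]) for i in range(4)])
crop(s,320,180,60,55,10,"pics/s2.png")
crop(s,455,195,60,70,8,"pics/s3.png")
E
python3 m1.py
```

```text
wood top [446.5 138.1   1.7] 1.704 0.795
red top [ 456.9 -305.1    5.1] 5.121 0.815
wood scene [446.7 139.3   1.7] 1.708 0.894
red scene [ 459.5 -308.3    5.3] 5.282 0.828
can [383.5 300. ] 759 [[ 444.8 -155.3   76. ]] 59.064910227468374
mat [244.4 219.1] 1393 [606.3 120.7  13. ]
tray [381.4 204.8] 1315 [ 640.6 -157.5   15. ]
d 280.2677147435083 mid [623.4 -18.4  14. ] yaw of tray->mat 1.693
[[ 656.3  185.7    8. ]
 [ 703.7 -210.6    8. ]
 [ 590.9 -225.4    8. ]
 [ 540.7  170.9    8. ]] [622.9 -19.9   8. ] [np.float64(116.62222556210774), np.float64(399.0921410171456), np.float64(113.69024567863309), np.float64(399.4948407925911)]
tumbler [[460.  302.4  85. ]] jar [[446.8  13.5  52. ]]
bowl [[636.2 363.9  55. ]] gj [[ 639.9 -371.8  140. ]]
other tumblers [[300.9 195.6  85. ]
 [335.7  76.   85. ]
 [794.3 112.8  85. ]]
[[ 668.6 -112.2   18. ]
 [ 677.8 -196.7   18. ]
 [ 611.6 -202.    18. ]
 [ 602.7 -118.1   18. ]] [np.float64(66.11649133034693), np.float64(85.02207287733171), np.float64(66.35835215331721), np.float64(84.37223092440401)]
```

View pics/fit_wood.png

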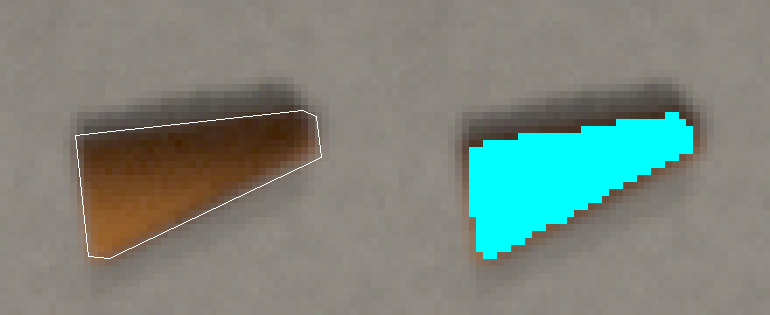

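View pics/fit_red.png

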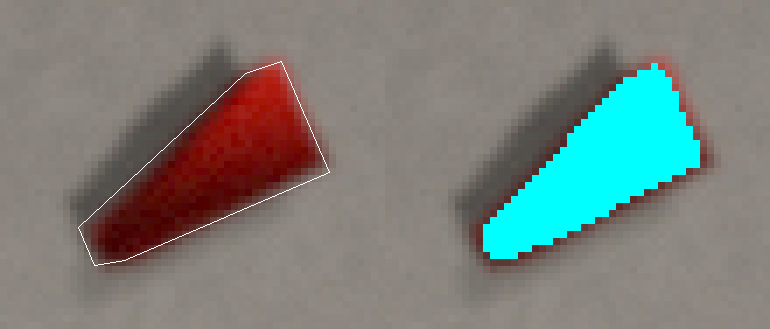

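View pics/s2.png

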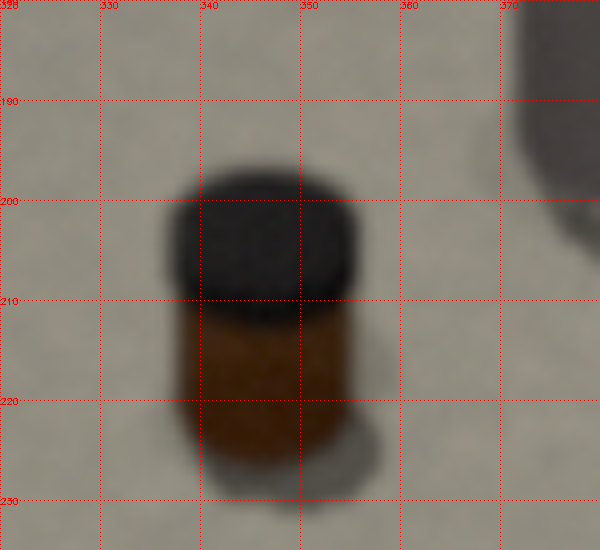

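View pics/s3.png

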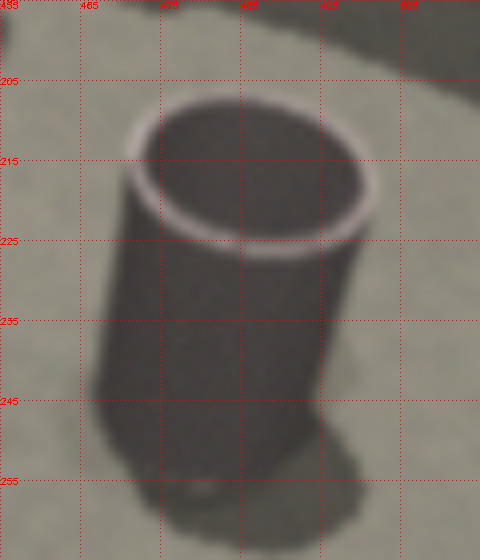

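```bash
cat > m2.py <<'E'
from fit import *
import sys
np.set_printoptions(precision=1,suppress=True)
def joint(views,z0,p0):
    pr=[]
    for n,m in views:
        ys,xs=np.nonzero(m);u0,v0=xs.min()-12,ys.min()-12
        pr.append((n,cv2.resize(m[v0:ys.max()+13,u0:xs.max()+13].astype(np.float32),None,fx=6,fy=6)>.5,u0,v0))
    def cost(p):
        t=0
        for n,m,u0,v0 in pr:
            a=np.zeros(m.shape,np.uint8);h=(hull(n,*p,z0)-[u0,v0]+.5)*6-.5
            cv2.fillConvexPoly(a,np.round(h*16).astype(np.int32),1,shift=4);t+=1-(a&m).sum()/(a|m).sum()
        return t/len(pr)
    best=None
    for d in (-.15,0,.15):
        sim=np.array([[0,0,0],[8,0,0],[0,8,0],[0,0,.15]])+np.array(p0)+[0,0,d]
        r=minimize(cost,sim[0],method="Nelder-Mead",options=dict(initial_simplex=sim,maxiter=300))
        if best is None or r.fun<best.fun:best=r
    return best.x,1-best.fun
def loose(im,n):
    hsv=cv2.cvtColor(im,cv2.COLOR_BGR2HSV);H,S,V=[hsv[...,i].astype(int) for i in range(3)]
    return (((H<10)|(H>170)) if n=="red" else ((H>=3)&(H<22)))&(S>95)
E
python3 - <<'E'
from m2 import *
im=cv2.imread("pics/top0.png");s=cv2.imread("pics/scene0.png")
for n,b1,b2,p0 in (("wood",(205,280,260,325),(380,195,425,240),(446,138,1.704)),("red",(425,265,480,312),(185,175,230,215),(457,-305,5.15))):
    a=("top",box(loose(im,n),*b1));c=("scene",box(loose(s,n),*b2))
    for v in ([a],[c],[a,c]):
        p,i=joint(v,0,p0);print(n,p,np.round(p[2],3),round(i,3))
    for nm,I,b in(("top",im,b1),("scene",s,b2)):
        A=cv2.resize(I[b[1]:b[3],b[0]:b[2]],None,fx=8,fy=8,interpolation=cv2.INTER_CUBIC)
        cv2.polylines(A,[np.int32((hull(nm,*p)-b[:2]+.5)*8)],True,(255,255,255),1)
        cv2.imwrite(f"pics/j_{n}_{nm}.png",cv2.resize(A,(400,360)))
A=np.vstack([np.hstack([cv2.imread(f"pics/j_{n}_{m}.png") for m in("top","scene")]) for n in("wood","red")])
cv2.imwrite("pics/j.png",cv2.resize(A,(800,600)))
# scene checks of canister lid / jar /tumbler rim
print("jar scene: lid top mid",pix2w("scene",[[346,202.8]],52),"tumb",pix2w("scene",[[481.5,216.8]],85))
for nm,P in(("jar",[446.8,13.5,52]),("tum",[460,302.4,85]),("can",[444.8,-155.3,76])):print(nm,w2pix("scene",P))
c,a=cen(box(masks(s)["blue"],245,160,295,195));print(c)
E
```

```text
wood [446.5 138.8   1.7] 1.725 0.885
wood [446.6 140.2   1.8] 1.76 0.93
wood [446.6 139.2   1.7] 1.733 0.906
red [ 457.8 -306.9    5.2] 5.177 0.924
red [ 459.4 -306.     5.2] 5.204 0.938
red [ 458.1 -306.9    5.2] 5.182 0.923
jar scene: lid top mid [[450.6  16.2  52. ]] tumb [[465.  295.8  85. ]]
jar [[345.2 201.5]]
tum [[485.  215.7]]
can [[269.3 180.3]]
[268.8 181.3]
```

View pics/j.png

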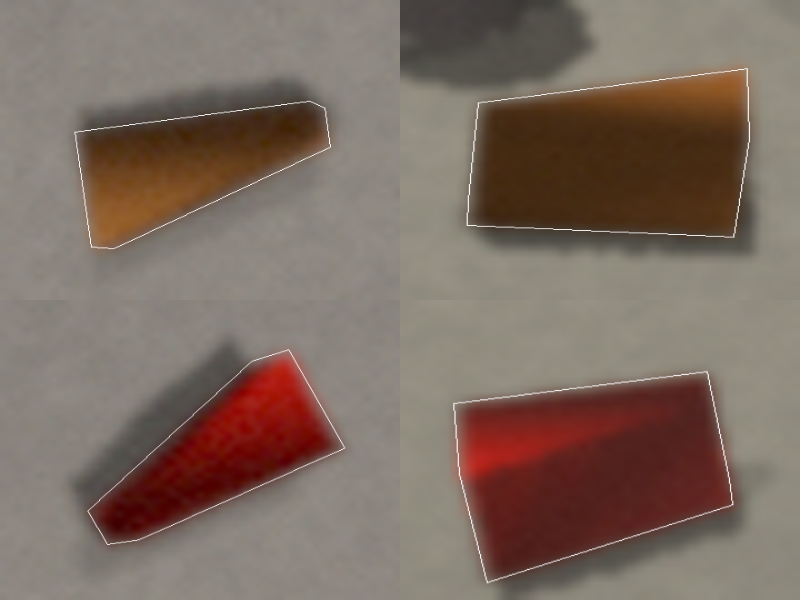

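Both views agree to about 2 mm for the wedges. The jar is near (448,14), the canister (445,-155), the tumbler (460,302), the board middle (623,-19), the tray (640,-157) and the mat (606,121). The distance between mat and tray is 280.3 against the specified 280. Next is a delta helper, then the wood wedge.

```bash
cat > go.py <<'E'
from h import *
import sys
np.set_printoptions(precision=2,suppress=True)
def to(x,y,z,yaw):
    o=observe();w,a,b,c=o["tool_rot"];Rm=R.from_quat([a,b,c,w])
    jy=Rm.apply([0,1,0]);cur=np.arctan2(jy[1],jy[0])
    # desired: tool x down, jaw axis at yaw (mod pi)
    best=None
    for k in(0,np.pi):
        yv=np.array([np.cos(yaw+k),np.sin(yaw+k),0]);xv=np.array([0,0,-1.]);D=R.from_matrix(np.c_[xv,yv,np.cross(xv,yv)])
        rv=np.degrees((D*Rm.inv()).as_rotvec())
        if best is None or np.linalg.norm(rv)<np.linalg.norm(best):best=rv
    print("t",round(o["t"],2),"pos",o["position"],"yaw",round(cur,3),"q6",o["q"][5],"q1",o["q"][0],"grip",o["grip_width"],"F",o["wrist_force"],"\nd(mm)",np.array([x,y,z])-o["position"],"rot",best)
if __name__=="__main__": to(*map(float,sys.argv[1:5]))
E
python3 go.py 442.7 138.6 120 1.733;python3 go.py 469 -305 120 5.182
```

```text
t 0.1 pos [178.71 492.98 230.55] yaw 1.223 q6 1.5708290169515378 q1 1.223029159418643 grip 85.85874954450787 F [ 0.22 -0.3  -0.82] 
d(mm) [ 263.99 -354.38 -110.55] rot [ 0.1  -0.01 29.22]
t 0.1 pos [178.71 492.98 230.55] yaw 1.223 q6 1.5708290169515378 q1 1.223029159418643 grip 85.85874954450787 F [ 0.22 -0.3  -0.82] 
d(mm) [ 290.29 -797.98 -110.55] rot [ 0.1   0.01 46.83]
```

Call:
send_rows([
  [0.03,-0.04,-0.005,0,0,3.6,1],
  [0.03,-0.04,-0.005,0,0,3.6,1],
  [0.03,-0.04,-0.005,0,0,3.6,1],
  [0.03,-0.04,-0.005,0,0,3.6,1],
  [0.03,-0.04,-0.005,0,0,3.6,1],
  [0.03,-0.04,-0.005,0,0,3.6,1],
  [0.03,-0.04,-0.005,0,0,3.6,1],
  [0.03,-0.04,-0.005,0,0,4,1],
], force=50)

```text
t: 0.9
position: [418.4, 173.3, 191.2]
tool_rot: [0.705, -0.058, 0.705, 0.058]
wrist_force: [1.0, 0.5, 0.6]
grip_width: 85.3
```

```bash
python3 go.py 442.7 138.6 14 1.733
```

```text
t 0.9 pos [418.38 173.25 191.18] yaw 1.735 q6 0.2278189914370911 q1 0.39251833432262695 grip 85.31291963230652 F [0.96 0.51 0.55] 
d(mm) [  24.32  -34.65 -177.18] rot [-0.   -0.01 -0.14]
```

Call:
send_rows([
  [0.012,-0.017,-0.03,0,0,0,1],
  [0.012,-0.0175,-0.03,0,0,0,1],
  [0,0,-0.03,0,0,0,1],
  [0,0,-0.03,0,0,0,1],
  [0,0,-0.025,0,0,0,1],
  [0,0,-0.02,0,0,0,1],
  [0,0,-0.012,0,0,0,1],
  [0,0,0,0,0,0,1],
])

```text
t: 1.7
position: [439.7, 139.9, 12.7]
tool_rot: [0.703, -0.058, 0.706, 0.057]
wrist_force: [-0.6, -0.0, 1.2]
grip_width: 85.6
```

```bash
python3 go.py 442.7 138.6 14 1.733
python3 - <<'E'
from h import *
for n,b in(("top",(190,260,90,80)),("scene",(370,130,110,120))):
    crop(get_image(n),*b,4,f"pics/w1_{n}.png")
a=cv2.imread("pics/w1_top.png");c=cv2.imread("pics/w1_scene.png");H=max(a.shape[0],c.shape[0])
cv2.imwrite("pics/w1.png",np.hstack([cv2.copyMakeBorder(k,0,H-k.shape[0],0,0,0) for k in(a,c)]))
E
```

```text
t 1.7 pos [439.68 139.95  12.66] yaw 1.733 q6 0.1463686955860453 q1 0.30817413450972025 grip 85.59974477599033 F [-0.55 -0.    1.18] 
d(mm) [ 3.02 -1.35  1.34] rot [ 0.08 -0.26  0.02]
```

View pics/w1.png

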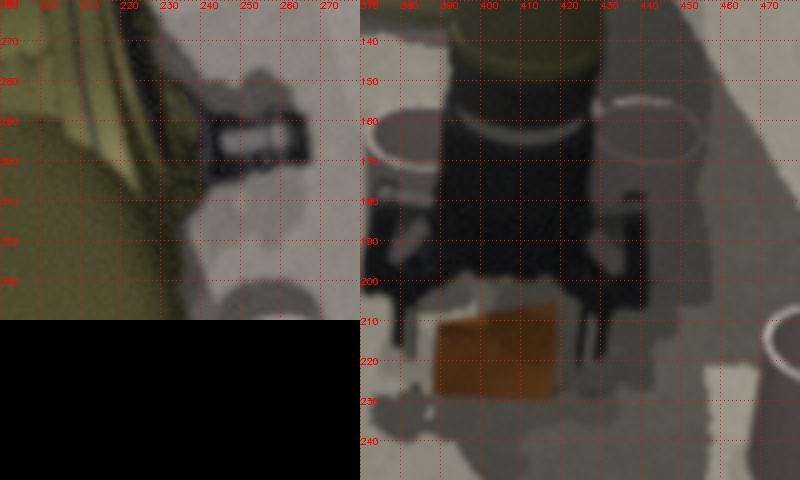

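The scene picture shows the fingers straddling the wood wedge end to end, with the wedge between columns 388 and 418. I'll trim and close.

Call:
send_rows([
  [0.003,-0.0015,0.001,0,0,0,1],
  [0,0,0,0,0,0,-1],
  [0,0,0,0,0,0,-1],
  [0,0,0,0,0,0,-1],
  [0,0,0,0,0,0,-1],
  [0,0,0,0,0,0,-1],
  [0,0,0,0,0,0,-1],
  [0,0,0,0,0,0,-1],
], force=50)

```text
t: 2.6
position: [445.9, 139.4, 16.8]
tool_rot: [0.706, -0.057, 0.704, 0.057]
wrist_force: [-0.8, -0.7, 6.0]
grip_width: 62.5
```

```bash
python3 go.py 442.7 138.6 14 1.733
```

```text
t 2.6 pos [445.92 139.42  16.77] yaw 1.733 q6 0.1414016492669388 q1 0.3031338767979237 grip 62.54763035123156 F [-0.75 -0.75  6.02] 
d(mm) [-3.22 -0.82 -2.77] rot [-0.04  0.15  0.03]
```

Call:
send_rows([
  [0,0,0.01,0,0,0,-1],
  [0,0,0.025,0,0,0,-1],
  [0,0,0.03,0,0,0,-1],
  [0,0,0.03,0,0,0,-1],
  [0,0,0.03,0,0,0,-1],
  [0,0,0,0,0,0,-1],
  [0,0,0,0,0,0,-1],
  [0,0,0,0,0,0,-1],
])

```text
t: 3.4
position: [443.8, 138.9, 139.8]
tool_rot: [0.704, -0.057, 0.705, 0.057]
wrist_force: [-0.7, -0.2, -0.5]
grip_width: 62.5
```

```bash
python3 go.py 442.7 138.6 139 1.733
python3 - <<'E'
from h import *
from m2 import *
im=get_image("scene");cv2.imwrite("pics/w2.png",im);crop(im,340,100,140,120,5,"pics/w2c.png")
E
python3 go.py 442.7 138.6 139 1.733
```

```text
t 3.4 pos [443.77 138.85 139.76] yaw 1.733 q6 0.1414011624056182 q1 0.3032357548111563 grip 62.46260053150464 F [-0.65 -0.19 -0.52] 
d(mm) [-1.07 -0.25 -0.76] rot [ 0.03 -0.1   0.02]
t 3.45 pos [443.55 138.76 139.42] yaw 1.733 q6 0.14139738601116572 q1 0.3032205894475573 grip 62.86143032181779 F [ 0.43  0.16 -0.04] 
d(mm) [-0.85 -0.16 -0.42] rot [ 0.05 -0.14  0.02]
```

View pics/w2c.png

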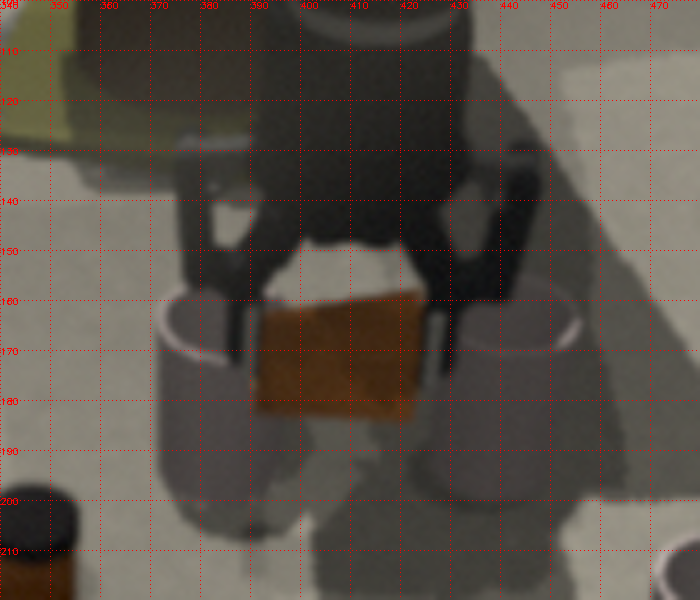

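```bash
python3 - <<'E'
from m2 import *
im=cv2.imread("pics/w2.png")
m=box(loose(im,"wood"),385,150,430,192);print(m.sum())
for z0 in(120,124,128):
    p,i=joint([("scene",m)],z0,(445,139,1.733));print(z0,p,p[2],i)
E
python3 go.py 666 -154.5 150 1.68
```

```text
759
120 [441.  138.2   1.7] 1.6968344642342996 0.9606092809068367
124 [446.3 138.7   1.7] 1.7016322480499149 0.9559257697174188
128 [451.7 139.1   1.7] 1.704745675806131 0.9492806632528652
t 3.45 pos [443.55 138.76 139.42] yaw 1.733 q6 0.14139738601116572 q1 0.3032205894475573 grip 62.86143032181779 F [ 0.43  0.16 -0.04] 
d(mm) [ 222.45 -293.26   10.58] rot [ 0.04 -0.14 -3.01]
```

Call:
send_rows([
  [0.0275,-0.037,0,0,0,-0.35,-1],
  [0.0275,-0.037,0,0,0,-0.35,-1],
  [0.0275,-0.037,0,0,0,-0.35,-1],
  [0.0275,-0.037,0,0,0,-0.35,-1],
  [0.0275,-0.037,0,0,0,-0.35,-1],
  [0.0275,-0.037,0,0,0,-0.35,-1],
  [0.0275,-0.037,0,0,0,-0.35,-1],
  [0.0275,-0.037,0,0,0,-0.3,-1],
])

```text
t: 4.25
position: [664.6, -158.3, 138.5]
tool_rot: [0.705, -0.04, 0.707, 0.04]
wrist_force: [1.5, 0.3, -1.0]
grip_width: 63.2
```

Call:
send_rows([
  [0,0,-0.03,0,0,0,-1],
  [0,0,-0.03,0,0,0,-1],
  [0,0,-0.02,0,0,0,-1],
  [0,0,-0.01,0,0,0,-1],
  [0,0,0,0,0,0,-1],
  [0,0,0,0,0,0,-1],
  [0,0,0,0,0,0,-1],
  [0,0,0,0,0,0,-1],
])

```text
t: 5.05
position: [665.8, -157.0, 52.1]
tool_rot: [0.707, -0.041, 0.705, 0.04]
wrist_force: [-0.2, -0.4, -0.1]
grip_width: 62.9
```

```bash
python3 - <<'E'
from m2 import *
im=get_image("scene");cv2.imwrite("pics/w3.png",im);crop(im,190,170,120,120,5,"pics/w3c.png")
im=get_image("top");cv2.imwrite("pics/w3t.png",im);
E
python3 go.py 663.6 -156.9 26 1.685
```

```text
t 5.15 pos [ 665.45 -156.94   51.7 ] yaw 1.685 q6 -0.3456016064416823 q1 -0.2315988883816167 grip 62.54854179133692 F [-0.45 -0.26 -1.23] 
d(mm) [ -1.85   0.04 -25.7 ] rot [0.03 0.11 0.01]
```

View pics/w3c.png

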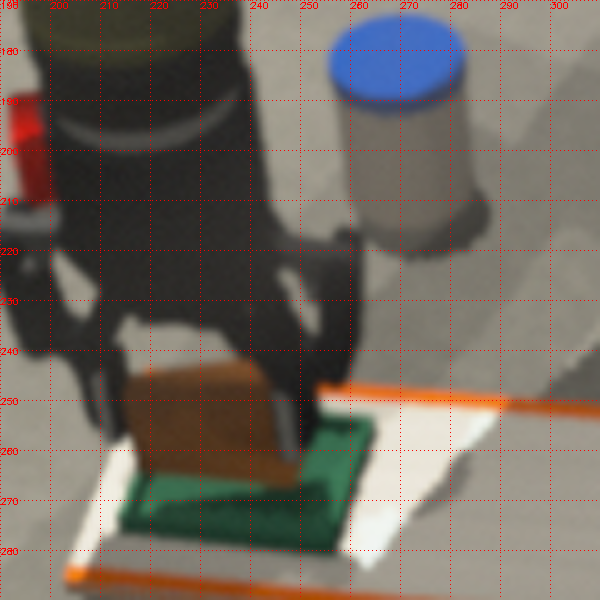

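Run:
```python
from m2 import *
im=cv2.imread("pics/w3.png")
m=box(loose(im,"wood"),210,235,255,272);print(m.sum())
for z0 in(34,37,40):
    p,i=joint([("scene",m)],z0,(666,-156,1.685));print(z0,p,p[2],i)
# tray in scene view: project outer top corners & compare
c=np.array([640.3,-157.4]);ax=np.array([np.cos(1.685),np.sin(1.685)]);ay=np.array([-ax[1],ax[0]])
a=cv2.resize(im[170:290,190:310],None,fx=5,fy=5,interpolation=cv2.INTER_CUBIC)
for L,W,z in((44,35,18),(40,31,18),(40,31,11)):
    P=[np.r_[c+ax*sx*L+ay*sy*W,z] for sx,sy in((1,1),(1,-1),(-1,-1),(-1,1))]
    cv2.polylines(a,[np.int32((w2pix("scene",P)-[190,170]+.5)*5)],True,(255,255,255),1)
cv2.imwrite("pics/w3d.png",a)
```

```text
657
34 [ 665.8 -158.9    1.7] 1.6777722904995263 0.7331101354979312
37 [ 668.3 -157.9    1.6] 1.6445216706436585 0.7289830986798783
40 [ 670.6 -156.3    1.6] 1.634927557219382 0.7242248785954427
```

View pics/w3d.png

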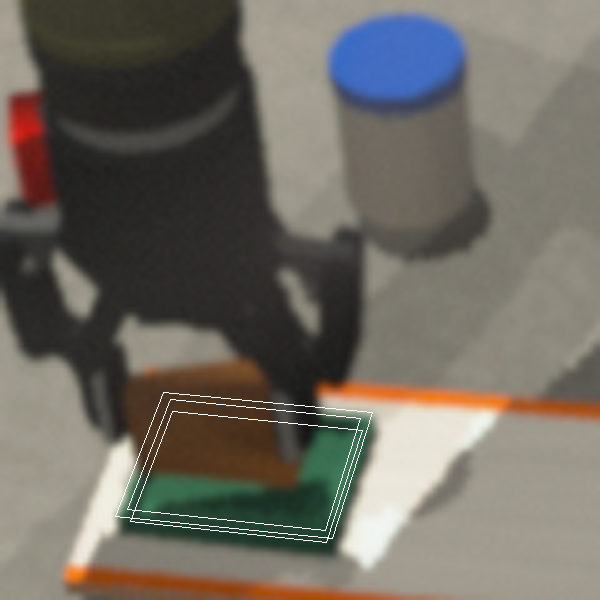

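Call:
send_rows([
  [-0.001,0,-0.01,0,0,0,-1],
  [0,0,-0.006,0,0,0,-1],
  [0,0,-0.004,0,0,0,-1],
  [0,0,-0.003,0,0,0,-1],
  [0,0,0,0,0,0,-1],
  [0,0,0,0,0,0,-1],
  [0,0,0,0,0,0,-1],
  [0,0,0,0,0,0,-1],
])

```text
t: 5.95
position: [663.3, -156.7, 27.8]
tool_rot: [0.706, -0.04, 0.706, 0.04]
wrist_force: [-2.4, 1.2, 5.3]
grip_width: 62.8
```

```bash
python3 go.py 663.6 -156.9 26 1.685
```

```text
t 5.95 pos [ 663.31 -156.67   27.83] yaw 1.685 q6 -0.3459124704453791 q1 -0.23201417858129172 grip 62.78819448854564 F [-2.37  1.22  5.33] 
d(mm) [ 0.29 -0.23 -1.83] rot [-0.02 -0.04  0.02]
```

Contact at TCP z 27.8, which is the bench grip height of 16.8 plus 11, so the wedge is on the tray floor. Release and rise.

Call:
send_rows([
  [0,0,0,0,0,0,0.3],
  [0,0,0,0,0,0,1],
  [0,0,0,0,0,0,1],
  [0,0,0,0,0,0,1],
  [0,0,0.015,0,0,0,1],
  [0,0,0.03,0,0,0,1],
  [0,0,0.04,0,0,0,1],
  [0,0,0.045,0,0,0,1],
])

```text
t: 6.75
position: [662.8, -156.7, 157.2]
tool_rot: [0.705, -0.04, 0.707, 0.04]
wrist_force: [2.2, 0.6, -0.1]
grip_width: 85.5
```

```bash
python3 go.py 460 -306 160 2.04
python3 - <<'E'
from m2 import *
im=get_image("scene");cv2.imwrite("pics/w4.png",im)
m=box(loose(im,"wood"),205,220,262,285);ys,xs=np.nonzero(m);print(m.sum())
p,i=joint([("scene",m)],11,(666,-156,1.685));print(p,p[2],i)
crop(im,190,200,100,100,6,"pics/w4c.png")
E
```

```text
t 6.75 pos [ 662.77 -156.66  157.24] yaw 1.685 q6 -0.34589623692062815 q1 -0.232086946785476 grip 85.46908246528822 F [ 2.21  0.57 -0.09] 
d(mm) [-202.77 -149.34    2.76] rot [-0.01 -0.17 20.36]
949
[ 662.4 -154.9    1.8] 1.8193236627031335 0.7848416226341245
```

View pics/w4c.png

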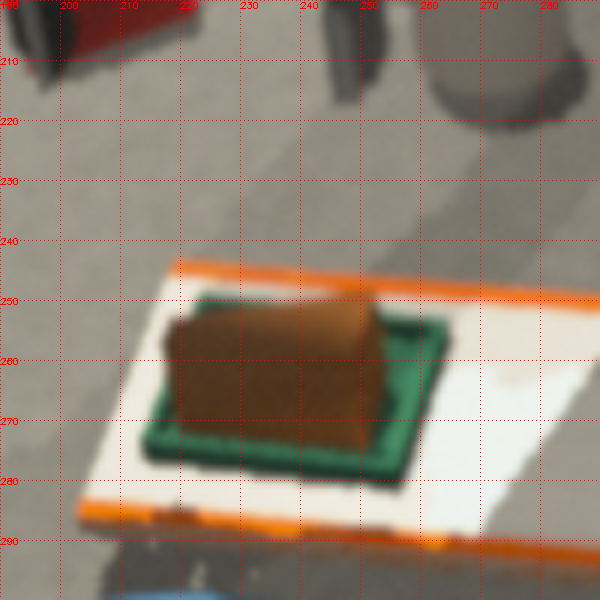

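Call:
send_rows([
  [-0.025,-0.0185,0,0,0,2.5,1],
  [-0.025,-0.0185,0,0,0,2.5,1],
  [-0.025,-0.0185,0,0,0,2.5,1],
  [-0.025,-0.0185,0,0,0,2.5,1],
  [-0.025,-0.0185,0,0,0,2.5,1],
  [-0.025,-0.0185,0,0,0,2.5,1],
  [-0.025,-0.0185,0,0,0,2.5,1],
  [-0.026,-0.019,0,0,0,2.8,1],
])

```text
t: 7.6
position: [461.9, -306.1, 157.3]
tool_rot: [0.688, -0.165, 0.688, 0.165]
wrist_force: [0.1, 0.2, 0.0]
grip_width: 85.3
```

Call:
send_rows([
  [0,0,-0.04,0,0,0,1],
  [0,0,-0.035,0,0,0,1],
  [0,0,-0.025,0,0,0,1],
  [0,0,0,0,0,0,1],
  [0,0,0,0,0,0,1],
  [0,0,0,0,0,0,1],
  [0,0,0,0,0,0,1],
  [0,0,0,0,0,0,1],
])

```text
t: 8.4
position: [463.8, -305.9, 58.8]
tool_rot: [0.688, -0.165, 0.687, 0.163]
wrist_force: [-0.4, -0.2, -0.1]
grip_width: 85.4
```

```bash
python3 go.py 461.2 -305.3 15 2.04
python3 - <<'E'
from m2 import *
im=get_image("top");cv2.imwrite("pics/w5.png",im)
for lo in (95,):
    m=box(loose(im,"wood"),352,188,405,226);print(m.sum())
    p,i=joint([("top",m)],11,(666,-156,1.685));print(p,p[2],i)
c=np.array([640.3,-157.4]);ax=np.array([np.cos(1.685),np.sin(1.685)]);ay=np.array([-ax[1],ax[0]])
print("tray frame",(p[:2]-c)@ax,(p[:2]-c)@ay)
u0,v0=350,170
a=cv2.resize(im[v0:v0+70,u0:u0+70],None,fx=8,fy=8,interpolation=cv2.INTER_CUBIC)
for L,W,z in((44,35,18),(40,31,18)):
    P=[np.r_[c+ax*sx*L+ay*sy*W,z] for sx,sy in((1,1),(1,-1),(-1,-1),(-1,1))]
    cv2.polylines(a,[np.int32((w2pix("top",P)-[u0,v0]+.5)*8)],True,(255,255,255),1)
cv2.polylines(a,[np.int32((hull("top",*p,11)-[u0,v0]+.5)*8)],True,(255,0,255),1)
cv2.imwrite("pics/w5c.png",a)
im=get_image("scene");crop(im,150,110,100,110,5,"pics/w5s.png")
E
```

```text
t 8.4 pos [ 463.78 -305.93   58.84] yaw 2.039 q6 -1.0514336407443434 q1 -0.583110247401397 grip 85.3814557628188 F [-0.4  -0.2  -0.05] 
d(mm) [ -2.58   0.63 -43.84] rot [0.09 0.13 0.05]
441
[ 663.4 -157.4    1.7] 1.6969804452490238 0.8832702160837603
tray frame -2.624558986869452 -22.987484320705587
```

View pics/w5c.png

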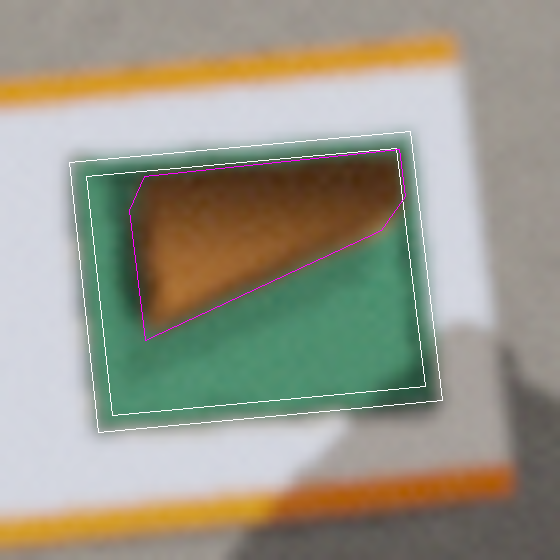

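View pics/w5s.png

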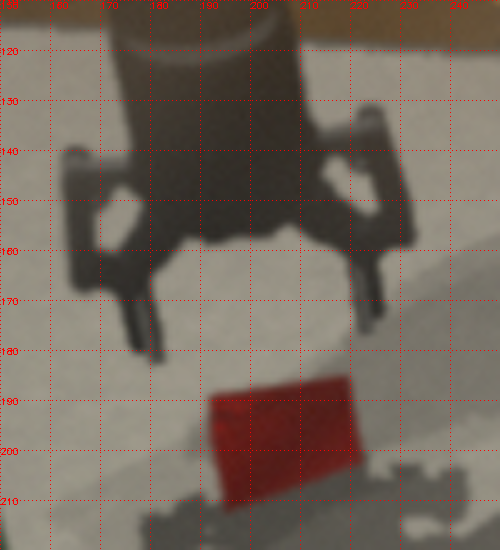

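Call:
send_rows([
  [-0.001,0.0005,-0.02,0,0,0,1],
  [-0.001,0,-0.015,0,0,0,1],
  [0,0,-0.006,0,0,0,1],
  [0,0,0,0,0,0,1],
  [0,0,0,0,0,0,1],
  [0,0,0,0,0,0,1],
  [0,0,0,0,0,0,1],
  [0,0,0,0,0,0,1],
])

```text
t: 9.3
position: [461.1, -305.1, 17.0]
tool_rot: [0.688, -0.164, 0.688, 0.164]
wrist_force: [0.4, -0.1, -0.1]
grip_width: 85.4
```

```bash
python3 go.py 461.2 -305.3 17 2.04
```

```text
t 9.3 pos [ 461.11 -305.11   17.02] yaw 2.039 q6 -1.0526664400828025 q1 -0.5845532417929572 grip 85.44013475131716 F [ 0.38 -0.1  -0.1 ] 
d(mm) [ 0.09 -0.19 -0.02] rot [0.03 0.05 0.06]
```

Call:
send_rows([
  [0,0,0,0,0,0,-1],
  [0,0,0,0,0,0,-1],
  [0,0,0,0,0,0,-1],
  [0,0,0,0,0,0,-1],
  [0,0,0,0,0,0,-1],
  [0,0,0,0,0,0,-1],
  [0,0,0,0,0,0,-1],
  [0,0,0,0,0,0,-1],
])

```text
t: 10.1
position: [461.0, -305.0, 17.1]
tool_rot: [0.688, -0.164, 0.688, 0.164]
wrist_force: [-1.0, 0.0, 6.9]
grip_width: 62.9
```

Call:
send_rows([
  [0,0,0.01,0,0,0,-1],
  [0,0,0.025,0,0,0,-1],
  [0,0,0.03,0,0,0,-1],
  [0,0,0.03,0,0,0,-1],
  [0,0,0.025,0,0,0,-1],
  [0,0,0,0,0,0,-1],
  [0,0,0,0,0,0,-1],
  [0,0,0,0,0,0,-1],
])

```text
t: 10.9
position: [459.8, -304.2, 135.3]
tool_rot: [0.687, -0.163, 0.688, 0.165]
wrist_force: [1.1, -0.3, -1.1]
grip_width: 63.0
```

```bash
python3 - <<'E'
from m2 import *
im=get_image("scene");cv2.imwrite("pics/r2.png",im)
m=box(loose(im,"red"),170,100,250,200);print(m.sum())
for z0 in(118,120,122):
    p,i=joint([("scene",m)],z0,(458,-307,5.18));print(z0,p,p[2],i)
crop(im,150,80,120,110,5,"pics/r2c.png")
E
python3 go.py 618 -153 140 1.685
```

```text
641
118 [ 460.  -307.6    5.3] 5.287903411627672 0.9058011049723756
120 [ 461.9 -306.6    5.3] 5.286139427459673 0.9017944791298543
122 [ 464.9 -304.9    5.3] 5.288274619469362 0.8990341375669652
t 10.95 pos [ 459.69 -304.18  135.08] yaw 2.039 q6 -1.0526464505768238 q1 -0.58455280543842 grip 62.93556121441132 F [ 0.18 -0.41 -0.79] 
d(mm) [158.31 151.18   4.92] rot [ -0.12  -0.12 -20.28]
```

View pics/r2c.png

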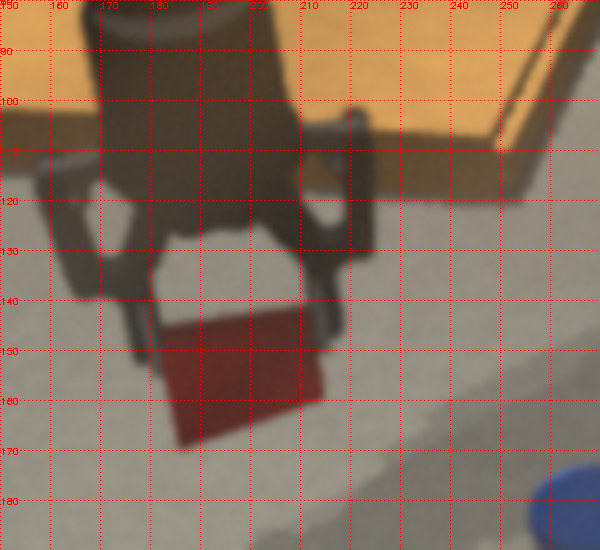

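Call:
send_rows([
  [0.02,0.0185,0,0,0,-2.5,-1],
  [0.02,0.0185,0,0,0,-2.5,-1],
  [0.02,0.0185,0,0,0,-2.5,-1],
  [0.02,0.0185,0,0,0,-2.5,-1],
  [0.02,0.0185,0,0,0,-2.5,-1],
  [0.02,0.0185,0,0,0,-2.5,-1],
  [0.02,0.0185,0,0,0,-2.5,-1],
  [0.018,0.0165,0,0,0,-2.8,-1],
])

```text
t: 11.75
position: [618.7, -157.6, 134.7]
tool_rot: [0.705, -0.039, 0.707, 0.04]
wrist_force: [-0.1, 0.3, -0.4]
grip_width: 62.6
```

Call:
send_rows([
  [0,0,-0.03,0,0,0,-1],
  [0,0,-0.025,0,0,0,-1],
  [0,0,-0.015,0,0,0,-1],
  [0,0,0,0,0,0,-1],
  [0,0,0,0,0,0,-1],
  [0,0,0,0,0,0,-1],
  [0,0,0,0,0,0,-1],
  [0,0,0,0,0,0,-1],
])

```text
t: 12.55
position: [619.4, -159.1, 67.6]
tool_rot: [0.707, -0.04, 0.705, 0.04]
wrist_force: [-0.3, 0.5, -1.0]
grip_width: 62.9
```

```bash
python3 go.py 617.7 -158 28 1.685;python3 - <<'E'
from m2 import *
im=get_image("scene");cv2.imwrite("pics/r3.png",im)
crop(im,190,180,100,110,5,"pics/r3c.png")
E
```

```text
t 12.55 pos [ 619.44 -159.13   67.56] yaw 1.685 q6 -0.365158483256943 q1 -0.2514497122968893 grip 62.91963983981461 F [-0.26  0.54 -1.02] 
d(mm) [ -1.74   1.13 -39.56] rot [0.03 0.11 0.03]
```

View pics/r3c.png

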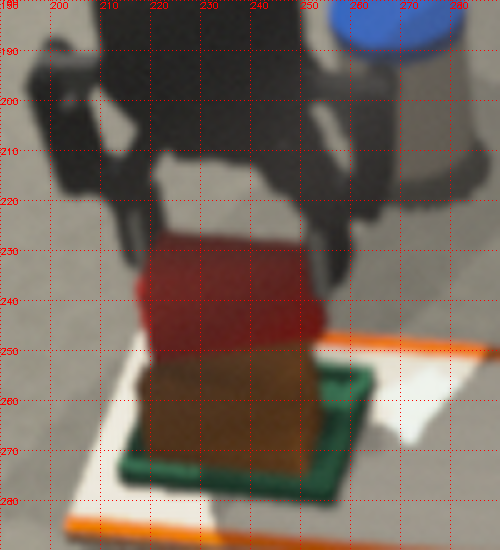

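Call:
send_rows([
  [-0.0015,0.001,-0.012,0,0,0,-1],
  [0,0,-0.012,0,0,0,-1],
  [0,0,-0.007,0,0,0,-1],
  [0,0,-0.005,0,0,0,-1],
  [0,0,-0.003,0,0,0,-1],
  [0,0,0,0,0,0,-1],
  [0,0,0,0,0,0,-1],
  [0,0,0,0,0,0,-1],
])

```text
t: 13.4
position: [616.4, -157.6, 28.1]
tool_rot: [0.706, -0.04, 0.706, 0.04]
wrist_force: [-4.4, 0.8, 6.2]
grip_width: 62.6
```

```bash
python3 go.py 617.7 -158 28 1.685
```

```text
t 13.4 pos [ 616.37 -157.61   28.13] yaw 1.685 q6 -0.3642236182037878 q1 -0.25033208154133957 grip 62.60390168482749 F [-4.41  0.8   6.24] 
d(mm) [ 1.33 -0.39 -0.13] rot [-0.02 -0.07  0.02]
```

Call:
send_rows([
  [0,0,0,0,0,0,0.3],
  [0,0,0,0,0,0,1],
  [0,0,0,0,0,0,1],
  [0,0,0,0,0,0,1],
  [0,0,0.015,0,0,0,1],
  [0,0,0.03,0,0,0,1],
  [0,0,0.03,0,0,0,1],
  [0,0,0.03,0,0,0,1],
])

```text
t: 14.2
position: [617.2, -157.8, 133.2]
tool_rot: [0.706, -0.04, 0.706, 0.04]
wrist_force: [0.4, 0.0, 0.7]
grip_width: 85.7
```

```bash
python3 go.py 444.8 -155.3 130 1.685
```

```text
t 14.2 pos [ 617.18 -157.84  133.23] yaw 1.685 q6 -0.36420797718299563 q1 -0.2503826716831147 grip 85.66859560889527 F [0.4  0.04 0.71] 
d(mm) [-172.38    2.54   -3.23] rot [-0.01 -0.02  0.02]
```

Call:
send_rows([
  [-0.025,0.0005,0,0,0,0,1],
  [-0.025,0.0005,0,0,0,0,1],
  [-0.025,0.0005,0,0,0,0,1],
  [-0.025,0.0005,0,0,0,0,1],
  [-0.025,0,0,0,0,0,1],
  [-0.025,0,0,0,0,0,1],
  [-0.022,0,0,0,0,0,1],
  [0,0,0,0,0,0,1],
])

```text
t: 15.0
position: [441.9, -155.3, 132.2]
tool_rot: [0.705, -0.04, 0.707, 0.04]
wrist_force: [-0.4, 0.1, -0.1]
grip_width: 85.4
```

```bash
python3 - <<'E'
from m2 import *
im=get_image("top");cv2.imwrite("pics/r5.png",im)
s=get_image("scene");cv2.imwrite("pics/r5s.png",s)
crop(s,190,190,100,100,5,"pics/r5sc.png")
c=np.array([640.3,-157.4]);ax=np.array([np.cos(1.685),np.sin(1.685)]);ay=np.array([-ax[1],ax[0]])
u0,v0=350,170
a=cv2.resize(im[v0:v0+70,u0:u0+70],None,fx=8,fy=8,interpolation=cv2.INTER_CUBIC)
for n,p0 in(("wood",(663,-157,1.69)),("red",(614,-158,4.83))):
    hsv=cv2.cvtColor(im,cv2.COLOR_BGR2HSV)[...,0]
    m=loose(im,n)&((hsv>=6) if n=="wood" else ((hsv<7)|(hsv>170)))
    m=box(m,352,188,405,226)
    p,i=joint([("top",m)],11,p0);print(n,p,p[2],i,"tray frame",(p[:2]-c)@ax,(p[:2]-c)@ay)
    cv2.polylines(a,[np.int32((hull("top",*p,11)-[u0,v0]+.5)*8)],True,(255,0,255),1)
P=[np.r_[c+ax*sx*40+ay*sy*31,18] for sx,sy in((1,1),(1,-1),(-1,-1),(-1,1))]
cv2.polylines(a,[np.int32((w2pix("top",P)-[u0,v0]+.5)*8)],True,(255,255,255),1)
cv2.imwrite("pics/r5c.png",a)
E
python3 go.py 445.3 -155.5 38 1.685
```

```text
wood [ 663.1 -158.2    1.7] 1.6664822485216886 0.7883115567709916 tray frame -3.4117538784055976 -22.591051698194235
red [ 613.6 -160.9    4.9] 4.867209000962645 0.8987947735976571 tray frame -0.4406148699474967 26.951124837557916
t 15.1 pos [ 445.78 -156.08  132.79] yaw 1.684 q6 -0.4503677887739007 q1 -0.33690500479343 grip 85.39986369059208 F [ 0.66 -0.22  1.03] 
d(mm) [ -0.48   0.58 -94.79] rot [0.02 0.08 0.04]
```

View pics/r5c.png

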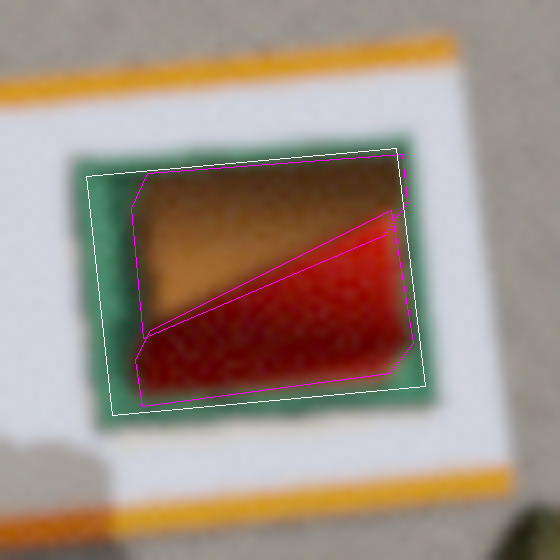

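View pics/r5sc.png

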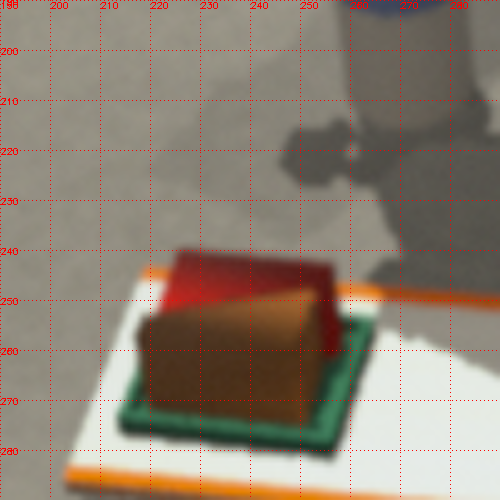

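The top picture shows both wedges inside the tray walls with their slopes facing, about 49 mm apart in y. In the scene picture they stand level. Next, the canister.

Call:
send_rows([
  [-0.0005,0.0005,-0.03,0,0,0,1],
  [0,0,-0.03,0,0,0,1],
  [0,0,-0.02,0,0,0,1],
  [0,0,-0.013,0,0,0,1],
  [0,0,0,0,0,0,1],
  [0,0,0,0,0,0,1],
  [0,0,0,0,0,0,1],
  [0,0,0,0,0,0,1],
])

```text
t: 15.9
position: [445.9, -155.7, 40.4]
tool_rot: [0.707, -0.041, 0.705, 0.04]
wrist_force: [0.7, 0.3, 0.0]
grip_width: 85.2
```

```bash
python3 go.py 445.3 -155.5 40 1.685
```

```text
t 15.9 pos [ 445.94 -155.72   40.4 ] yaw 1.685 q6 -0.4498601737101678 q1 -0.33595448264987415 grip 85.24310304282548 F [0.65 0.31 0.02] 
d(mm) [-0.64  0.22 -0.4 ] rot [0.04 0.12 0.02]
```

Call:
send_rows([
  [0,0,-0.011,0,0,0,1],
  [0,0,0,0,0,0,1],
  [0,0,0,0,0,0,-1],
  [0,0,0,0,0,0,-1],
  [0,0,0,0,0,0,-1],
  [0,0,0,0,0,0,-1],
  [0,0,0,0,0,0,-1],
  [0,0,0,0,0,0,-1],
])

```text
t: 16.7
position: [444.7, -155.3, 28.9]
tool_rot: [0.706, -0.04, 0.706, 0.04]
wrist_force: [-1.7, 1.6, 5.5]
grip_width: 58.0
```

Call:
send_rows([
  [0,0,0.01,0,0,0,-1],
  [0,0,0.025,0,0,0,-1],
  [0,0,0.03,0,0,0,-1],
  [0,0,0.03,0,0,0,-1],
  [0,0,0.025,0,0,0,-1],
  [0,0,0,0,0,0,-1],
  [0,0,0,0,0,0,-1],
  [0,0,0,0,0,0,-1],
])

```text
t: 17.5
position: [443.6, -155.0, 147.2]
tool_rot: [0.705, -0.04, 0.707, 0.041]
wrist_force: [-0.5, -0.8, -2.2]
grip_width: 57.9
```

```bash
python3 go.py 606.5 121 150 1.685;python3 - <<'E'
from h import *
im=get_image("scene");crop(im,200,90,150,120,5,"pics/k1.png")
E
```

```text
t 17.5 pos [ 443.63 -155.    147.22] yaw 1.685 q6 -0.44991679911295135 q1 -0.3361066058693881 grip 57.8697624092761 F [-0.54 -0.8  -2.17] 
d(mm) [162.87 276.     2.78] rot [-0.05 -0.14  0.02]
```

View pics/k1.png

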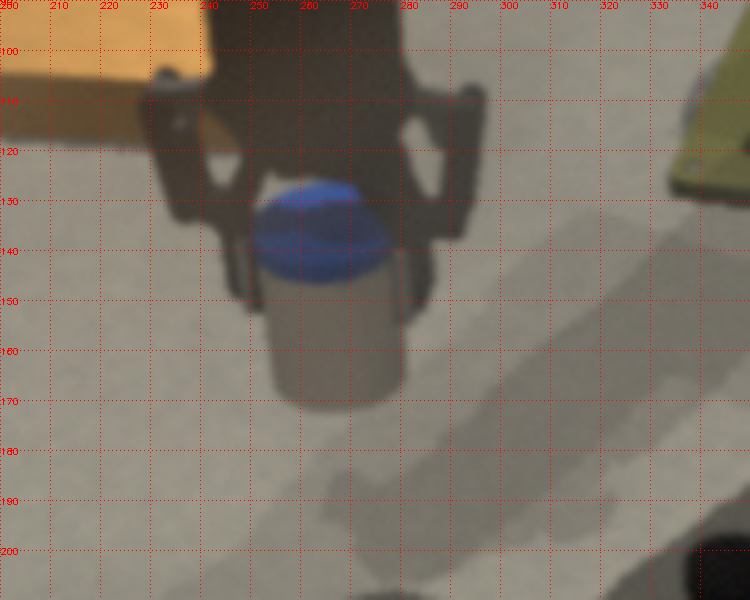

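Call:
send_rows([
  [0.0205,0.0345,0,0,0,0,-1],
  [0.0205,0.0345,0,0,0,0,-1],
  [0.0205,0.0345,0,0,0,0,-1],
  [0.0205,0.0345,0,0,0,0,-1],
  [0.0205,0.0345,0,0,0,0,-1],
  [0.0205,0.0345,0,0,0,0,-1],
  [0.02,0.0345,0,0,0,0,-1],
  [0.02,0.0345,0,0,0,0,-1],
])

```text
t: 18.35
position: [607.4, 122.0, 146.5]
tool_rot: [0.705, -0.041, 0.707, 0.04]
wrist_force: [0.7, -0.4, -1.8]
grip_width: 57.7
```

Call:
send_rows([
  [0,0,-0.03,0,0,0,-1],
  [0,0,-0.03,0,0,0,-1],
  [0,0,-0.02,0,0,0,-1],
  [0,0,-0.01,0,0,0,-1],
  [0,0,0,0,0,0,-1],
  [0,0,0,0,0,0,-1],
  [0,0,0,0,0,0,-1],
  [0,0,0,0,0,0,-1],
])

```text
t: 19.15
position: [608.8, 120.7, 59.9]
tool_rot: [0.707, -0.04, 0.705, 0.04]
wrist_force: [0.6, -0.1, -2.0]
grip_width: 57.9
```

```bash
python3 go.py 606.5 121 42 1.685;python3 - <<'E'
from h import *
im=get_image("scene");crop(im,330,190,110,120,5,"pics/k2.png")
E
```

```text
t 19.15 pos [608.81 120.73  59.87] yaw 1.684 q6 0.08213179045230262 q1 0.19575817956519426 grip 57.9050792161702 F [ 0.59 -0.12 -1.96] 
d(mm) [ -2.31   0.27 -17.87] rot [-0.03  0.15  0.03]
```

View pics/k2.png

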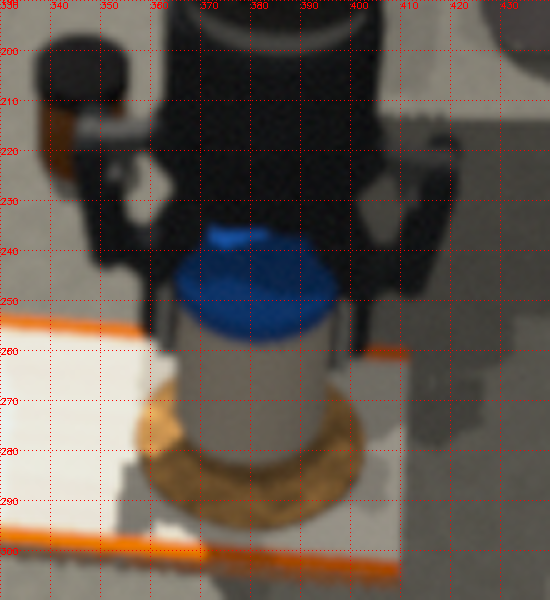

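Call:
send_rows([
  [-0.001,0,-0.007,0,0,0,-1],
  [0,0,-0.005,0,0,0,-1],
  [0,0,-0.003,0,0,0,-1],
  [0,0,-0.002,0,0,0,-1],
  [0,0,0,0,0,0,-1],
  [0,0,0,0,0,0,-1],
  [0,0,0,0,0,0,-1],
  [0,0,0,0,0,0,-1],
])

```text
t: 20.0
position: [606.6, 120.6, 42.1]
tool_rot: [0.706, -0.04, 0.706, 0.04]
wrist_force: [-3.5, -1.3, 5.2]
grip_width: 58.2
```

```bash
python3 go.py 606.5 121 42 1.685
```

```text
t 20.0 pos [606.58 120.58  42.05] yaw 1.685 q6 0.08238853405086774 q1 0.1962586441788305 grip 58.18027580450066 F [-3.51 -1.32  5.17] 
d(mm) [-0.08  0.42 -0.05] rot [ 0.   -0.    0.02]
```

Call:
send_rows([
  [0,0,0,0,0,0,0.3],
  [0,0,0,0,0,0,1],
  [0,0,0,0,0,0,1],
  [0,0,0,0,0,0,1],
  [0,0,0.015,0,0,0,1],
  [0,0,0.03,0,0,0,1],
  [0,0,0.035,0,0,0,1],
  [0,0,0.035,0,0,0,1],
])

```text
t: 20.8
position: [606.5, 120.6, 157.2]
tool_rot: [0.706, -0.04, 0.706, 0.04]
wrist_force: [0.6, 0.1, -0.5]
grip_width: 85.3
```

Call:
send_rows([
  [-0.02,-0.013,0,0,0,0,1],
  [-0.02,-0.013,0,0,0,0,1],
  [-0.02,-0.013,0,0,0,0,1],
  [-0.02,-0.013,0,0,0,0,1],
  [-0.02,-0.013,0,0,0,0,1],
  [-0.02,-0.014,0,0,0,0,1],
  [-0.02,-0.014,0,0,0,0,1],
  [-0.0185,-0.0135,0,0,0,0,1],
])

```text
t: 21.6
position: [447.4, 13.6, 156.4]
tool_rot: [0.706, -0.04, 0.706, 0.04]
wrist_force: [0.4, -0.6, -0.1]
grip_width: 85.2
```

```bash
python3 go.py 448 14 26 1.685
python3 - <<'E'
from h import *
im=get_image("top");cv2.imwrite("pics/k3t.png",im);crop(im,205,170,120,90,6,"pics/k3.png")
s=get_image("scene");cv2.imwrite("pics/k3s.png",s);crop(s,310,120,120,190,3,"pics/k3sc.png")
E
```

```text
t 21.6 pos [447.37  13.65 156.4 ] yaw 1.685 q6 -0.08340181914667548 q1 0.03056169361722608 grip 85.20802481550935 F [ 0.41 -0.63 -0.14] 
d(mm) [   0.63    0.35 -130.4 ] rot [0.01 0.01 0.01]
```

View pics/k3.png

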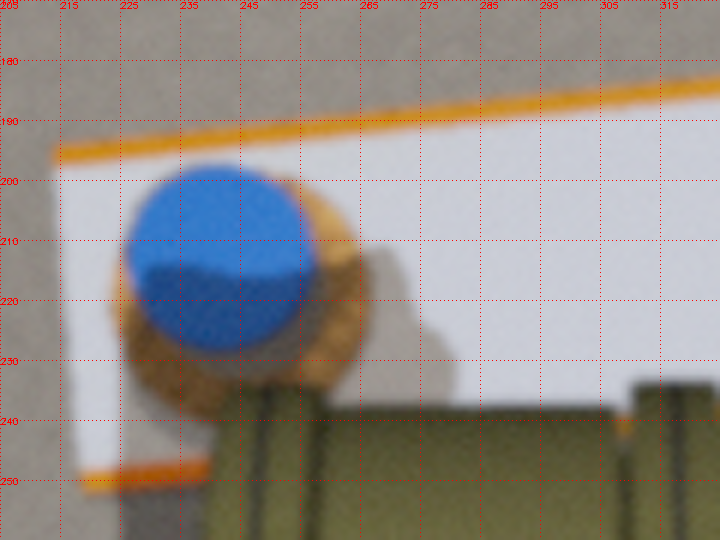

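View pics/k3sc.png

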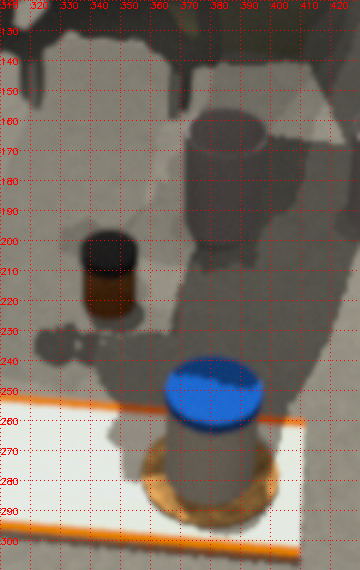

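Run:
```python
from fit import *
m=box(masks(cv2.imread("pics/k3t.png"))["blue"],215,190,270,235);c,a=cen(m);print(c,a,pix2w("top",c,89),pix2w("top",[[241.75,213]],89), "mat",pix2w("top",[[244.4,219.1]],13))
# scene: lid top ellipse
s=cv2.imread("pics/k3s.png");crop(s,355,230,55,70,8,"pics/k4.png");print(w2pix("scene",[[606,120.7,89],[606,120.7,13]]))
```

```text
[241.33427762 212.64164306] 706 [[606.02447616 118.68872924  89.        ]] [[605.34209091 117.86753465  89.        ]] mat [[606.29184803 120.67979652  13.        ]]
[[381.39808868 248.9306578 ]
 [379.43464781 276.79162027]]
```

View pics/k4.png

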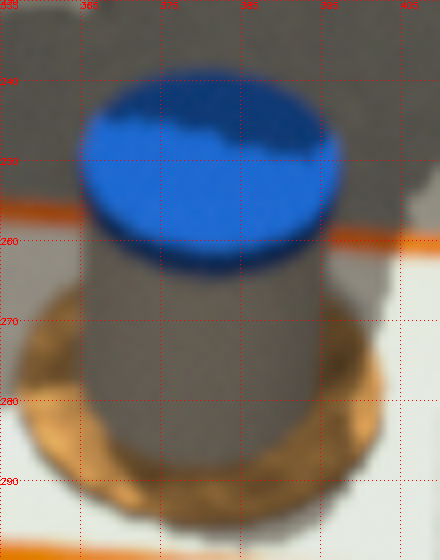

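Lid centre is about (606,119) and the mat centre (606,121), so the canister is within 3 mm. Next, the jar.

Call:
send_rows([
  [0,0.0005,-0.035,0,0,0,1],
  [0,0,-0.035,0,0,0,1],
  [0,0,-0.03,0,0,0,1],
  [0,0,-0.02,0,0,0,1],
  [0,0,-0.01,0,0,0,1],
  [0,0,0,0,0,0,1],
  [0,0,0,0,0,0,1],
  [0,0,0,0,0,0,1],
])

```text
t: 22.5
position: [449.7, 14.8, 27.6]
tool_rot: [0.707, -0.04, 0.705, 0.04]
wrist_force: [1.3, -0.3, -0.3]
grip_width: 85.7
```

```bash
python3 go.py 448 14 26 1.685
python3 - <<'E'
from h import *
s=get_image("scene");crop(s,300,140,100,100,6,"pics/a1.png")
E
```

```text
t 22.5 pos [449.68  14.76  27.57] yaw 1.685 q6 -0.08114103767683067 q1 0.032778714341831154 grip 85.67657939543365 F [ 1.28 -0.25 -0.32] 
d(mm) [-1.68 -0.76 -1.57] rot [-0.01  0.15  0.02]
```

View pics/a1.png

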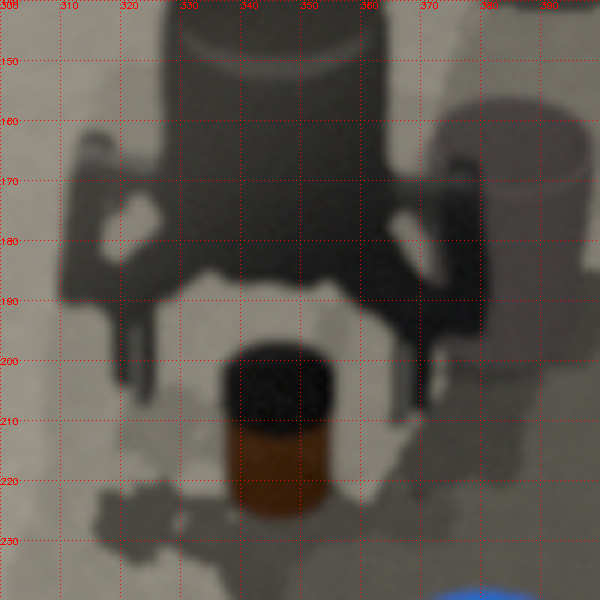

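Call:
send_rows([
  [-0.001,0,-0.001,0,0,0,1],
  [0,0,0,0,0,0,-1],
  [0,0,0,0,0,0,-1],
  [0,0,0,0,0,0,-1],
  [0,0,0,0,0,0,-1],
  [0,0,0,0,0,0,-1],
  [0,0,0,0,0,0,-1],
  [0,0,0,0,0,0,-1],
], force=40)

```text
t: 23.35
position: [447.5, 14.7, 25.8]
tool_rot: [0.706, -0.04, 0.706, 0.04]
wrist_force: [0.0, 0.7, 4.4]
grip_width: 40.5
```

Call:
send_rows([
  [0,0,0,0,0,0,-1],
  [0,0,0.01,0,0,0,-1],
  [0,0,0.025,0,0,0,-1],
  [0,0,0.035,0,0,0,-1],
  [0,0,0.04,0,0,0,-1],
  [0,0,0.04,0,0,0,-1],
  [0,0,0,0,0,0,-1],
  [0,0,0,0,0,0,-1],
])

```text
t: 24.15
position: [447.8, 14.6, 176.5]
tool_rot: [0.707, -0.04, 0.705, 0.04]
wrist_force: [0.0, 0.5, -0.1]
grip_width: 40.5
```

```bash
python3 go.py 606 119.5 176 1.685
python3 - <<'E'
from h import *
s=get_image("scene");crop(s,290,70,110,120,5,"pics/a2.png")
E
```

```text
t 24.15 pos [447.82  14.59 176.47] yaw 1.685 q6 -0.0811326551653643 q1 0.03270743429735168 grip 40.48535205374024 F [ 0.01  0.47 -0.11] 
d(mm) [158.18 104.91  -0.47] rot [0.01 0.13 0.02]
```

View pics/a2.png

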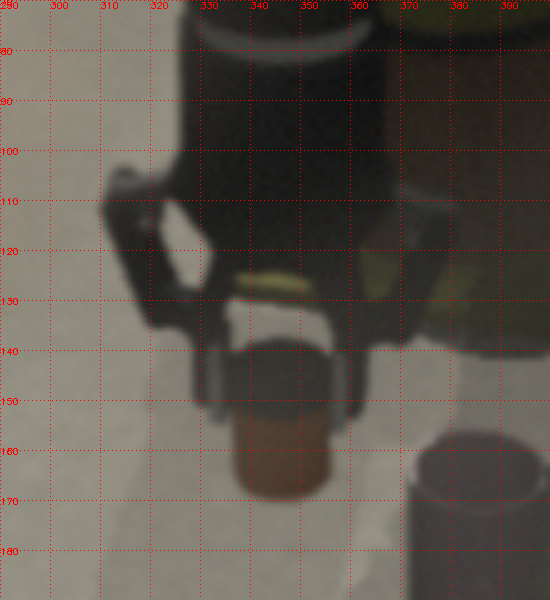

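Call:
send_rows([
  [0.02,0.013,0,0,0,0,-1],
  [0.02,0.013,0,0,0,0,-1],
  [0.02,0.013,0,0,0,0,-1],
  [0.02,0.013,0,0,0,0,-1],
  [0.02,0.013,0,0,0,0,-1],
  [0.02,0.013,0,0,0,0,-1],
  [0.02,0.013,0,0,0,0,-1],
  [0.0175,0.0135,0,0,0,0,-1],
])

```text
t: 25.0
position: [604.1, 119.3, 172.7]
tool_rot: [0.704, -0.04, 0.708, 0.04]
wrist_force: [-0.4, -0.0, -0.9]
grip_width: 40.3
```

Call:
send_rows([
  [0,0,-0.02,0,0,0,-1],
  [0,0,-0.015,0,0,0,-1],
  [0,0,-0.01,0,0,0,-1],
  [0,0,0,0,0,0,-1],
  [0,0,0,0,0,0,-1],
  [0,0,0,0,0,0,-1],
  [0,0,0,0,0,0,-1],
  [0,0,0,0,0,0,-1],
])

```text
t: 25.8
position: [605.2, 119.2, 131.3]
tool_rot: [0.706, -0.04, 0.705, 0.04]
wrist_force: [-0.5, -0.5, -1.2]
grip_width: 40.5
```

```bash
python3 go.py 606 119.5 116 1.685
python3 - <<'E'
from h import *
s=get_image("scene");crop(s,330,160,110,120,5,"pics/a3.png")
E
```

```text
t 25.8 pos [605.22 119.17 131.33] yaw 1.685 q6 0.08069239334003758 q1 0.19441856642673336 grip 40.548426326154036 F [-0.54 -0.48 -1.18] 
d(mm) [  0.78   0.33 -15.33] rot [-0.02  0.09  0.03]
```

View pics/a3.png

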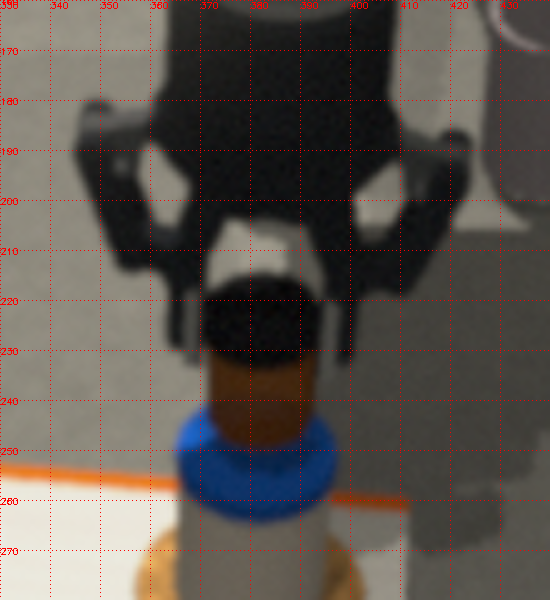

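Call:
send_rows([
  [0.001,0.0005,-0.006,0,0,0,-1],
  [0,0,-0.004,0,0,0,-1],
  [0,0,-0.003,0,0,0,-1],
  [0,0,-0.002,0,0,0,-1],
  [0,0,0,0,0,0,-1],
  [0,0,0,0,0,0,-1],
  [0,0,0,0,0,0,-1],
  [0,0,0,0,0,0,-1],
])

```text
t: 26.65
position: [605.7, 119.6, 115.5]
tool_rot: [0.706, -0.04, 0.706, 0.04]
wrist_force: [-0.3, 0.5, -0.4]
grip_width: 40.4
```

```bash
python3 go.py 606 119.5 116 1.685
python3 - <<'E'
from h import *
s=get_image("scene");crop(s,340,180,90,110,5,"pics/a4.png")
E
```

```text
t 26.65 pos [605.74 119.64 115.53] yaw 1.685 q6 0.0811866217883541 q1 0.19499555460832602 grip 40.44874112967918 F [-0.3   0.53 -0.39] 
d(mm) [ 0.26 -0.14  0.47] rot [-0.   -0.    0.02]
```

View pics/a4.png

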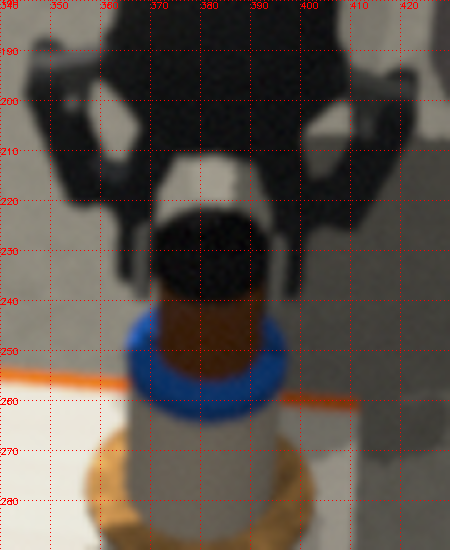

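Call:
send_rows([
  [0,0,-0.0005,0,0,0,-1],
  [0,0,-0.0005,0,0,0,-1],
  [0,0,0,0,0,0,-1],
  [0,0,0,0,0,0,-1],
  [0,0,0,0,0,0,-1],
  [0,0,0,0,0,0,-1],
  [0,0,0,0,0,0,-1],
  [0,0,0,0,0,0,-1],
])

```text
t: 27.5
position: [606.0, 119.7, 114.9]
tool_rot: [0.706, -0.04, 0.706, 0.04]
wrist_force: [-1.6, -0.4, 4.6]
grip_width: 40.5
```

Contact. Release gently and rise.

Call:
send_rows([
  [0,0,0,0,0,0,0.1],
  [0,0,0,0,0,0,0.5],
  [0,0,0,0,0,0,1],
  [0,0,0,0,0,0,1],
  [0,0,0.015,0,0,0,1],
  [0,0,0.03,0,0,0,1],
  [0,0,0.035,0,0,0,1],
  [0,0,0.03,0,0,0,1],
])

```text
t: 28.3
position: [605.8, 119.7, 225.9]
tool_rot: [0.706, -0.04, 0.706, 0.04]
wrist_force: [0.2, -0.1, -1.2]
grip_width: 85.2
```

```bash
python3 go.py 460.5 302 150 1.685
python3 - <<'E'
from h import *
print(pix2w("scene",[[486.4,217]],85),pix2w("top",[[143.8,287.6]],85))
s=get_image("scene");crop(s,340,180,90,110,5,"pics/a5.png")
E
```

```text
t 28.3 pos [605.75 119.67 225.89] yaw 1.685 q6 0.08115459578153303 q1 0.19501618728014594 grip 85.17469768749048 F [ 0.19 -0.08 -1.21] 
d(mm) [-145.25  182.33  -75.89] rot [-0.01  0.02  0.02]
[[463.18427389 305.38111067  85.        ]] [[458.91152988 301.7717632   85.        ]]
```

View pics/a5.png

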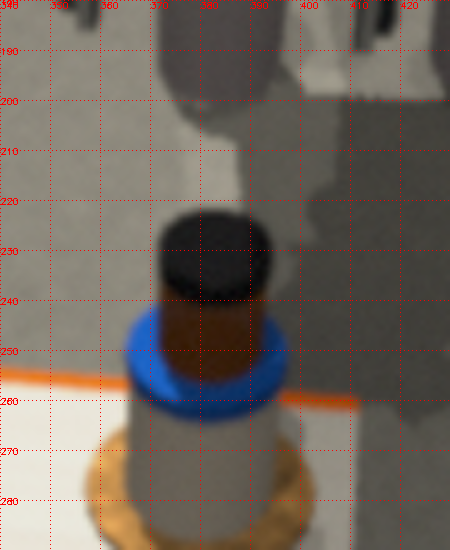

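The jar stands upright, centred on the lid. Next, the tumbler.

Call:
send_rows([
  [-0.018,0.023,0,0,0,0,1],
  [-0.018,0.023,0,0,0,0,1],
  [-0.018,0.023,-0.01,0,0,0,1],
  [-0.018,0.023,-0.015,0,0,0,1],
  [-0.018,0.023,-0.015,0,0,0,1],
  [-0.018,0.023,-0.015,0,0,0,1],
  [-0.018,0.023,-0.015,0,0,0,1],
  [-0.0185,0.0225,-0.01,0,0,0,1],
])

```text
t: 29.15
position: [459.9, 303.7, 143.2]
tool_rot: [0.706, -0.04, 0.706, 0.04]
wrist_force: [0.8, -0.1, -0.1]
grip_width: 85.4
```

Call:
send_rows([
  [0,0,-0.015,0,0,0,1],
  [0,0,-0.015,0,0,0,1],
  [0,0,-0.005,0,0,0,1],
  [0,0,0,0,0,0,1],
  [0,0,0,0,0,0,1],
  [0,0,0,0,0,0,1],
  [0,0,0,0,0,0,1],
  [0,0,0,0,0,0,1],
])

```text
t: 29.95
position: [461.6, 303.2, 110.0]
tool_rot: [0.706, -0.04, 0.706, 0.04]
wrist_force: [-0.5, 0.5, -0.4]
grip_width: 85.6
```

```bash
python3 go.py 460.5 303 45 1.685
python3 - <<'E'
from h import *
s=get_image("scene");crop(s,420,130,120,150,4,"pics/u1.png")
E
```

```text
t 29.95 pos [461.65 303.23 110.04] yaw 1.684 q6 0.4676149674353266 q1 0.5811745965852314 grip 85.6313351751145 F [-0.54  0.46 -0.41] 
d(mm) [ -1.15  -0.23 -65.04] rot [-0.03  0.05  0.04]
```

View pics/u1.png

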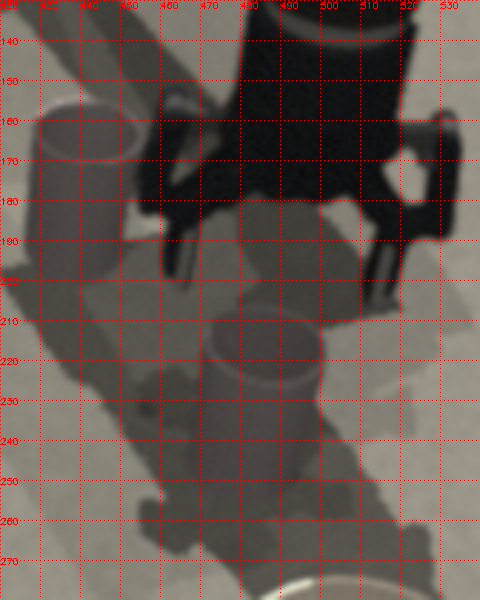

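Call:
send_rows([
  [-0.001,0,-0.015,0,0,0,1],
  [0,0,-0.015,0,0,0,1],
  [0,0,-0.015,0,0,0,1],
  [0,0,-0.012,0,0,0,1],
  [0,0,-0.008,0,0,0,1],
  [0,0,0,0,0,0,1],
  [0,0,0,0,0,0,1],
  [0,0,0,0,0,0,1],
])

```text
t: 30.8
position: [460.8, 303.5, 45.2]
tool_rot: [0.706, -0.04, 0.706, 0.04]
wrist_force: [0.2, -0.3, -0.1]
grip_width: 85.3
```

Call:
send_rows([
  [0,0,0,0,0,0,-1],
  [0,0,0,0,0,0,-1],
  [0,0,0,0,0,0,-1],
  [0,0,0,0,0,0,-1],
  [0,0,0,0,0,0,-1],
  [0,0,0,0,0,0,-1],
  [0,0,0,0,0,0,-1],
  [0,0,0,0,0,0,-1],
])

```text
t: 31.6
position: [460.8, 303.8, 45.4]
tool_rot: [0.706, -0.04, 0.705, 0.041]
wrist_force: [-1.0, 0.3, 6.7]
grip_width: 59.9
```

```bash
python3 go.py 460.5 303 45 1.685
```

```text
t 31.6 pos [460.77 303.82  45.38] yaw 1.685 q6 0.4686417445805396 q1 0.5826625918586393 grip 59.92236413783721 F [-1.04  0.28  6.67] 
d(mm) [-0.27 -0.82 -0.38] rot [-0.08  0.07  0.01]
```

Call:
send_rows([
  [0,0,0.01,0,0,0,-1],
  [0,0,0.025,0,0,0,-1],
  [0,0,0.03,0,0,0,-1],
  [0,0,0.035,0,0,0,-1],
  [0,-0.02,0.02,0,0,0,-1],
  [0,-0.035,0,0,0,0,-1],
  [0,-0.04,0,0,0,0,-1],
  [0,-0.04,0,0,0,0,-1],
])

```text
t: 32.4
position: [459.7, 166.7, 164.8]
tool_rot: [0.706, -0.041, 0.706, 0.04]
wrist_force: [0.5, 0.5, -2.2]
grip_width: 59.7
```

Call:
send_rows([
  [0,-0.04,0,0,0,0,-1],
  [0,-0.04,0,0,0,0,-1],
  [0,-0.04,0,0,0,0,-1],
  [0,-0.035,0,0,0,0,-1],
  [0,-0.03,0,0,0,0,-1],
  [0,0,0,0,0,0,-1],
  [0,0,0,0,0,0,-1],
  [0,0,0,0,0,0,-1],
])

```text
t: 33.2
position: [460.0, -16.4, 164.5]
tool_rot: [0.706, -0.04, 0.706, 0.041]
wrist_force: [-0.2, 0.7, -1.3]
grip_width: 60.1
```

```bash
python3 go.py 623 -19 165 1.685
python3 - <<'E'
from h import *
s=get_image("scene");crop(s,290,90,130,120,5,"pics/u2.png")
t=get_image("top");cv2.imwrite("pics/u2t.png",t);crop(t,200,165,130,90,6,"pics/u2tc.png")
E
```

```text
t 33.2 pos [459.96 -16.35 164.48] yaw 1.685 q6 -0.15005576073002988 q1 -0.03571297627743876 grip 60.08811633965442 F [-0.16  0.75 -1.29] 
d(mm) [163.04  -2.65   0.52] rot [-0.02 -0.03 -0.01]
```

View pics/u2.png

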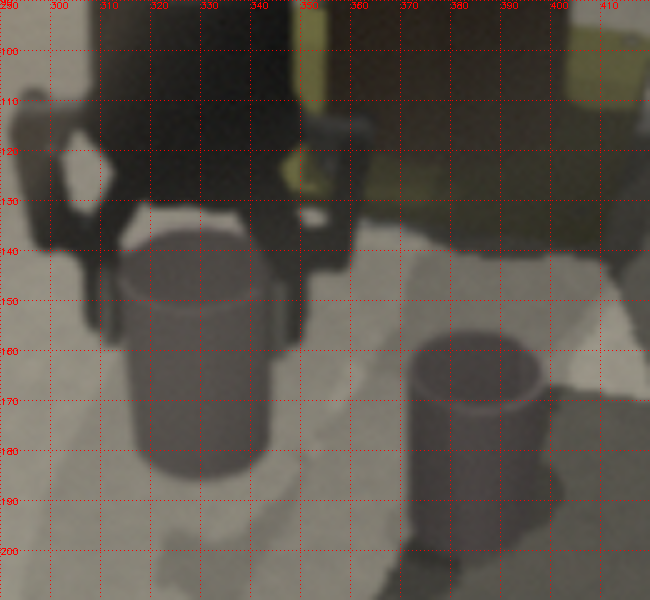

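View pics/u2tc.png

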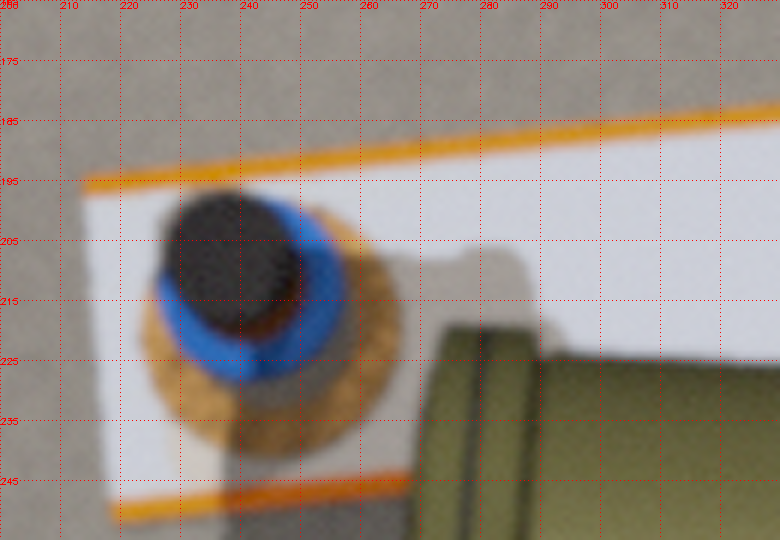

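Call:
send_rows([
  [0.02,0,0,0,0,0,-1],
  [0.025,0,0,0,0,0,-1],
  [0.03,-0.001,0,0,0,0,-1],
  [0.03,-0.001,0,0,0,0,-1],
  [0.025,-0.001,0,0,0,0,-1],
  [0.02,0,0,0,0,0,-1],
  [0.013,0,0,0,0,0,-1],
  [0,0,0,0,0,0,-1],
])

```text
t: 34.1
position: [625.0, -18.7, 163.9]
tool_rot: [0.706, -0.041, 0.706, 0.041]
wrist_force: [0.5, 0.0, -2.1]
grip_width: 59.8
```

Call:
send_rows([
  [0,0,-0.02,0,0,0,-1],
  [0,0,-0.03,0,0,0,-1],
  [0,0,-0.025,0,0,0,-1],
  [0,0,-0.015,0,0,0,-1],
  [0,0,0,0,0,0,-1],
  [0,0,0,0,0,0,-1],
  [0,0,0,0,0,0,-1],
  [0,0,0,0,0,0,-1],
])

```text
t: 34.9
position: [624.2, -19.7, 76.0]
tool_rot: [0.707, -0.04, 0.705, 0.04]
wrist_force: [0.3, 0.8, -1.5]
grip_width: 59.9
```

```bash
python3 go.py 623 -19 53.5 1.685
python3 - <<'E'
from h import *
print("jar",pix2w("top",[[238.7,208]],141))
s=get_image("scene");crop(s,200,180,230,130,3,"pics/u3.png")
E
```

```text
t 34.9 pos [624.21 -19.73  75.98] yaw 1.685 q6 -0.14567918996232768 q1 -0.031588393585082225 grip 59.86967662854175 F [ 0.31  0.84 -1.53] 
d(mm) [ -1.21   0.73 -22.48] rot [0.01 0.15 0.01]
jar [[605.33529766 117.87033995 141.        ]]
```

View pics/u3.png

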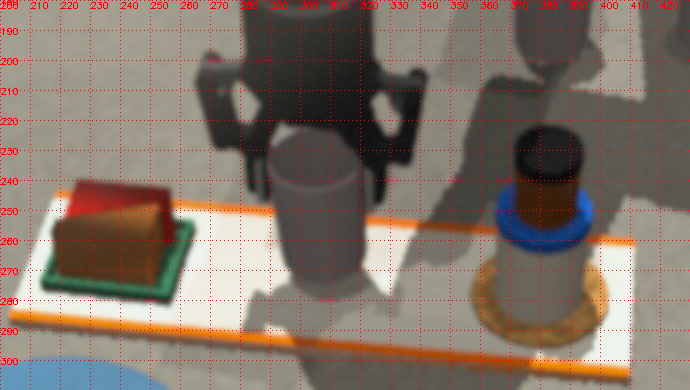

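Call:
send_rows([
  [-0.001,0.0005,-0.008,0,0,0,-1],
  [0,0,-0.006,0,0,0,-1],
  [0,0,-0.004,0,0,0,-1],
  [0,0,-0.003,0,0,0,-1],
  [0,0,-0.001,0,0,0,-1],
  [0,0,0,0,0,0,-1],
  [0,0,0,0,0,0,-1],
  [0,0,0,0,0,0,-1],
])

```text
t: 35.75
position: [622.2, -19.2, 53.4]
tool_rot: [0.706, -0.04, 0.706, 0.04]
wrist_force: [-2.1, 1.1, 6.3]
grip_width: 59.7
```

Contact with the board. Release and retreat.

Call:
send_rows([
  [0,0,0,0,0,0,0.4],
  [0,0,0,0,0,0,0.7],
  [0,0,0,0,0,0,1],
  [0,0,0,0,0,0,1],
  [0,0,0.015,0,0,0,1],
  [0,0,0.03,0,0,0,1],
  [0,0,0.035,0,0,0,1],
  [0,0,0.04,0,0,0,1],
])

```text
t: 36.55
position: [621.4, -19.4, 172.5]
tool_rot: [0.705, -0.04, 0.707, 0.04]
wrist_force: [0.9, -0.4, 1.3]
grip_width: 85.4
```

Call:
send_rows([
  [-0.03,0,0.02,0,0,0,1],
  [-0.04,0,0.02,0,0,0,1],
  [-0.04,0,0,0,0,0,1],
  [-0.04,0,0,0,0,0,1],
  [-0.04,0,0,0,0,0,1],
  [-0.04,0,0,0,0,0,1],
  [-0.04,0,0,0,0,0,1],
  [-0.03,0,0,0,0,0,1],
])

```text
t: 37.35
position: [319.5, -19.3, 212.2]
tool_rot: [0.706, -0.04, 0.706, 0.04]
wrist_force: [1.0, -1.3, 0.2]
grip_width: 85.8
```

Run:
```python
from m2 import *
t=get_image("top");s=get_image("scene");cv2.imwrite("pics/f_t.png",t);cv2.imwrite("pics/f_s.png",s)
crop(t,205,170,215,90,3,"pics/f_tc.png");crop(s,195,200,230,120,3,"pics/f_sc.png");crop(t,290,175,60,60,9,"pics/f_u.png")
```

View pics/f_t.png

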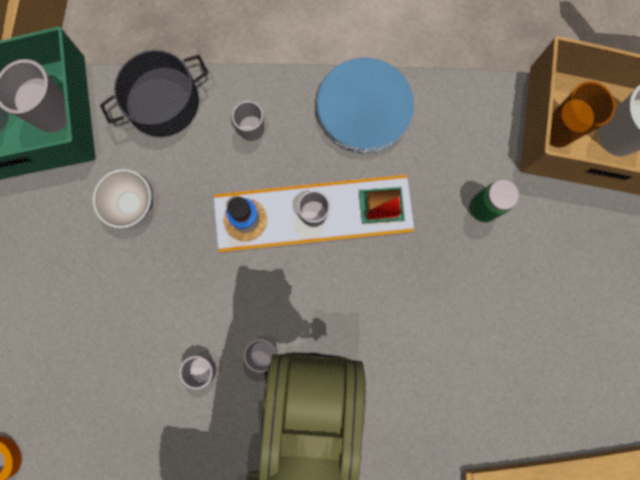

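View pics/f_sc.png

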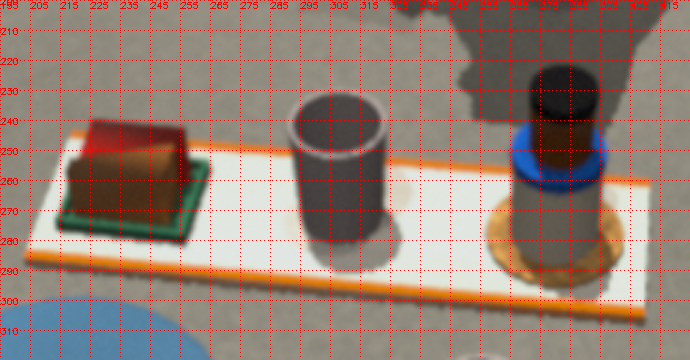

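View pics/f_u.png

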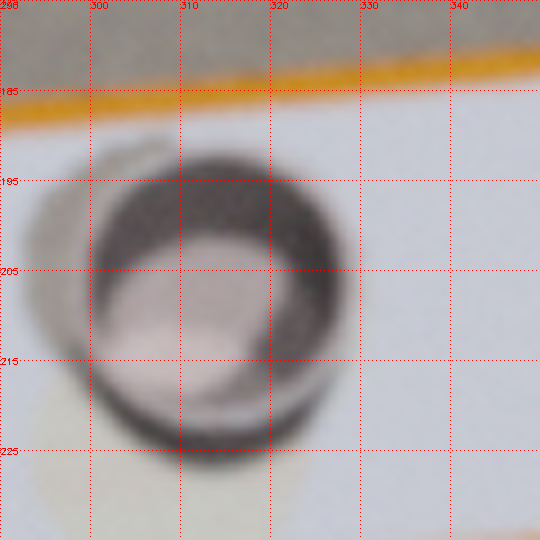

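Run:
```python
from m2 import *
t=cv2.imread("pics/f_t.png")
print("tumbler",pix2w("top",[[313.8,206.5]],93))
c=np.array([640.3,-157.4]);ax=np.array([np.cos(1.685),np.sin(1.685)]);ay=np.array([-ax[1],ax[0]])
H=cv2.cvtColor(t,cv2.COLOR_BGR2HSV)[...,0];ps={}
for n,p0 in(("wood",(663,-157,1.69)),("red",(614,-158,4.83))):
    m=box(loose(t,n)&((H>=6) if n=="wood" else ((H<7)|(H>170))),352,188,405,226)
    p,i=joint([("top",m)],11,p0);ps[n]=p;print(n,p,p[2],i,"tray",(p[:2]-c)@ax,(p[:2]-c)@ay)
def rel(a,b):
    th=a[2];d=(b-a)[:2];return d@[np.cos(th),np.sin(th)],d@[-np.sin(th),np.cos(th)]
print(rel(ps["wood"],ps["red"]),rel(ps["red"],ps["wood"]))
t0=cv2.imread("pics/top0.png")
for b in((90,165,155,232),(465,175,522,225)):print("bystander diff",cv2.absdiff(t,t0)[b[1]:b[3],b[0]:b[2]].mean())
o=observe();print(o["t"],o["grip_width"],o["position"])
```

```text
tumbler [[619.6 -19.6  93. ]]
wood [ 662.9 -157.9    1.7] 1.675002058453317 0.7850810919713912 tray -3.0723211625030595 -22.34663216188504
red [ 614.1 -160.4    4.9] 4.853723331525002 0.8893322841726619 tray -0.03849976362514375 26.418083716481274
(np.float64(2.546131115015963), np.float64(48.7926101302567)) (np.float64(4.355562409711135), np.float64(48.66447023315052))
bystander diff 5.161117489475698
bystander diff 4.827602339181286
37.45 85.05321013066468 [317.6 -19.2 212.1]
```

```bash
python3 -c "
from rig import order
print(order.hand_in())"
```

```text
the job is handed in; nothing more can be done
None
```

The layout is finished and handed in at about 37 s of the 106 s allowed. Everything is released and the arm is clear; the hand-in returned no verdict.

Last checks, from the pictures and my own measurements:

| Item | Result | Allowed |
|---|---|---|
| Wedges, spacing across the tray | 48.7 mm | 40–62 mm |
| Wedges, offset along their length | 2.5–4.4 mm | 15 mm |
| Wedges, out of parallel | about 0.04 rad | 0.25 rad |
| Canister from mat centre | about 2–3 mm | 15 mm |
| Jar from canister centre | about 1 mm | 12 mm |
| Tumbler from board middle | about 4 mm | 15 mm |

- **Upright and flat:** everything stands upright and both wedges lie flat in the tray. I judged this by eye from the pictures and from the contact height at each placing.
- **Bowl and green jar:** both look unmoved in the top picture. I compared pictures rather than measuring their positions.
- **Disagreements:** the final wood-wedge outline fit was loose (overlap 0.79), because the red wedge hides part of it. Separately, the two cameras differed by up to about 4 mm on the jar and the tumbler. Both uncertainties are small next to the allowances.

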